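# Lock a sample cup in the shaker with the T-handled hex key

### The job

Slide the lidded cup that stands on the shaker's platform straight back along its slideway until it is fully home against the pads at the rear, without tipping it over. Turn the T-handled hex key, which stands loose in the clamp block, clockwise until it drops into its hidden socket, and with the cup home go on turning it clockwise to the stop, so that the jaw clamps the cup. Leave the key standing in its socket and the other things on the bench alone.

Things in the scene. Friction and masses are not known exactly. Their poses are not given: they have to be found in the camera images.
- shaker: Bench shaker, white housing under an aluminium platform 180 (x) x 232 (y) mm, fixed to the bench. Origin under its centre at bench level; x to its rear, y to its left, z up. Platform top z = 60 mm. Clamp block (66 x 70 mm, top z = 122) on the right, centre x 10, y -62. Cup nest on the left, pads 40 mm tall. Two slideway rails 9 mm tall, x -80 to -5, inner faces 63 mm apart, centred on y 53.
- t_key: Steel T-handled hex key, 0.4 kg. Origin: centre of its lower end; z up the shank, y along the T-bar. Hex shank 30 mm across flats, with 0.4 mm play in the round bore of the clamp block. Starts unseated, lower end 44 mm below the block's top, on the rim of a hex socket (31.6 mm across flats) whose angle cannot be seen; turned to a match (every 60 deg, at most 50 deg clockwise) it falls 14 mm by its own weight.
- key_bar (a point): Centre of the key's T-bar, on the shank axis 98 mm above the key's lower end: 54 mm above the block's top while unseated, 40 mm when seated. The bar is a level rod 16 mm thick (17.6 at its end grips) and 132 mm long, along this point's y; free space all round and below it down to the block's top. x, z as the key's.
- cup: The sample cup on the shaker's platform: translucent tapered cup with a screw lid, 69 mm tall, 49 mm wide at the foot, 62 mm at the lid, 0.08 to 0.17 kg. Origin: centre of its underside. It slides easily on the platform; pushed above mid-height it can tip. An equal cup stands on the bench beside the shaker.
- cup_seat (a point): Point on the platform's top where the cup's underside centre is when the cup is home: touching the rear, the left-rear and the left pad (their faces 29 mm away). Axes as the shaker's: the cup slides in along +x, about 75 to 95 mm. The open jaw leaves up to 10 mm of room on the right.
- key_well (a point): Centre of the bore's mouth on the top face of the clamp block (122 mm above the bench), on the axis about which the key turns. Axes as the shaker's. The key's lower end is 44 mm below it while unseated and 58 mm below it when seated.
- jaw_pad: Rubber-faced sprung pad, 40 x 30 mm, of the jaw between clamp block and cup. Origin at bench level below the middle of its face. It moves to the shaker's left (+y), up to 15 mm, as the cam is turned, and presses the cup with about 7 N at the stop.
- cam (a joint): Turn of the hidden cam under the key, rad, growing clockwise seen from above: it starts between 0 and 0.25 (jaw open) and has a hard stop at 1.5 (jaw closed). It turns only with the seated key, stiffly (about 0.2 to 0.3 N m, so some 5 N at the end of the T-bar), and stays where it is left. The key has about 6 deg of play in it either way.
- spare_cup: A second cup like the first, standing on the bench to the right of the shaker, towards the back; leave it alone. Origin: centre of its underside.
- petri: Closed petri dish, 90 mm across, 14 mm tall, on the bench to the left of the shaker; leave it alone. Origin: centre of its underside.
- cartridge: Flat test cartridge, 44 x 62 x 10 mm, on the bench to the left of the shaker; leave it alone. Origin: centre of its underside.
- timer: Lab timer, 62 x 66 x 18 mm, lying on the bench to the right of the shaker; leave it alone. Origin: centre of its underside.
Mind the look-alikes: they are no part of the job. Leave any white look-alike of the cup alone.

How it is judged:
By the outcome, as a careful person would: the job done as asked, in the order asked, and still so for the second after the job is handed in, with the robot touching nothing.
It also fails if it takes over 58 s, if anything falls off the work surface, if the arm or the gripper's body presses on something with over 40 N, if the wrist force passes 120 N, or if a joint passes its speed limit or range.

### The arm

A 6-joint arm with a two-finger parallel gripper is mounted at the origin on a cart in front of the work surface, level with it; the furniture and walls round the work are solid. World frame = base frame: x ahead of the robot, y to its left, z up, the work surface at z = 0. Lengths are in m, angles in rad, forces in N, time in s.
With the tool pointing down it reaches from about 0.3 to 0.825 m from the base axis. Payload 5.4 kg.
Tool frame: the origin (TCP) lies between the finger pads; the fingertips stand 11 mm ahead of it and the grasp point (between the pads) lies 8 mm behind it; x points along the fingers, z is the direction in which the jaws open and shut, and the axes are right-handed (so a half turn about x gives the same grasp; the last joint's range is limited). The gripper opens to 92 mm and grips with 3 to 60 N. Pads are 20 mm wide; open, the fingers measure 128 mm over their backs; the gripper's body (75 mm by 189 mm) begins 69 mm behind the grasp point.
Start: joints at [-1.341, 0.158, 1.597, -0, 1.386, -0.21], TCP at [0.245, -0.52, 0.226] pointing down, gripper open.
Joint ranges: [-2.91, 2.91], [-0.94, 2.29], [0.18, 2.7], [-1.29, 4.43], [0.17, 2.64], [-3, 3]. Speed limits (rad/s): [2.57, 2.57, 3.14, 3.14, 3.14, 3.14].

### API

Orientations are given as a rotation vector (axis times angle).
In Python, from bench import bot, eyes gives the robot as it stands.
- The arm moves only by the tool carry_out, never from a script. Its argument "motion" is a list of rows, each a list of 5 numbers: the opening, from 0 (shut) to 1 (fully open), then the shift along the tool's x, y, z in mm, then the turn about the tool's x in rad. A call has 1 to 8 rows; each row shifts and turns the commanded pose from where the row before left it, along the tool's axes as they then stand; what a row does not reach is not made up. A row lasts 1/8 s, in which the tool goes at most 62.5 mm and 10.7 degrees, less where a joint would pass 70% of its speed; a pose out of reach is approached as far as the arm can. A call is refused whole if a number of a shift passes 62.5 or a number of a turn 0.188, either way. A call with a gripper value outside its range is refused whole. The fingers move at their own pace and stop on an object; "newtons" is the grip in N (left out, the last holds). Time passes only in rows, so rows that do not move let the fingers close. It gives the time, the measured TCP pose, the force and the opening at its end, in the units of the state.
- bot.get_obs(): the state, without advancing time (a new reading comes with each control period).
- eyes.snapshot(name): name is "side" or "top" or "wrist"; returns the picture (400x640x3 uint8, blue, green, red); there is no depth.
- eyes.camera_params(name): a dict with "vfov" (degrees; the focal length in pixels is half the picture's height over the tangent of half this angle, whatever the lens; pixels are square), "cx", "cy" (the principal point, pixels), "R" (3x3) and "t" (3): a world point X has camera coordinates R X + t; the wrist camera has in their place "hand_eye" (4x4, takes a point from camera to tool coordinates, whose origin is the TCP and whose axes are the tool frame's). Camera axes: x right, y down, z forward; pixel columns grow to the right and rows downward; lengths in m; the calibration is good to about 2 mm. A picture is of the moment at which its call begins: read the wrist's pose just before it. camera_params takes no time and is no camera call.
- bot.hand_in(): hands the job in, once; it reports no verdict.
Trained networks look in the newest picture that a camera, given by its name, has taken for a name from the list of things; names that differ only in an ending like _2 or _b are one class to them, and where a whole thing is asked for, a point or a joint stands for the part that bears it (a point fixed in the world has none). Each returns a list of dicts, best first, with "conf" (0 to 1); they miss things now and then, are a little off and sometimes report something else, mostly with a low value. They report only what shows in the picture. A call takes as long as a camera call. They do not tell look-alikes from the thing itself.
- eyes.silhouettes(camera, name): "pixels" (400x640 bool, what is visible of it) and "uv" ([column, row] in pixels, amid what is visible of it).
The state is a dict: "time_s": time; "qpos": joint angles; "joint_velocities": joint speeds; "joint_torque": joint torques, N m; "eef_pos": TCP position; "ee_rot": TCP orientation; "force": force on the tool from outside, world axes, zero at the start; "torque": the same for the moment, N m; "finger_gap": opening from 0.0 (shut) to 1.0 (fully open).
Only numpy, scipy, OpenCV 4.12 (cv2) and the standard library are available. Lean on these libraries where they do the work, as an engineer would, in place of code of your own. Each camera call takes 0.05 s, during which the arm holds its last target.

## Working session

There is one attempt and no reset: what is moved stays moved. The work goes in short steps, Python scripts to look and compute and a tool call to move; the robot and the scene stay as the last step left them, time stands still between calls to the robot, and variables do not carry over. Pictures are saved under pics/ and viewed, and the job is handed in when it is done.

Besides the shell and the picture viewer there is one more tool, called after ">>>" in YAML: its name, and indented under it one key for each argument. carry_out: Moves the arm, as the interface text tells. Its arguments: {"type":"object","properties":{"motion":{"type":"array"},"newtons":{"type":"number"}},"required":["motion"]}

```bash
mkdir -p pics; ls; python3 - <<'E'
from bench import bot, eyes
import cv2,numpy as np
o=bot.get_obs(); print({k:np.round(v,3) for k,v in o.items()})
for n in ("side","top","wrist"):
    im=eyes.snapshot(n); cv2.imwrite(f"pics/{n}0.png",im)
    print(n,eyes.camera_params(n))
E
```

```text
pics
{'time_s': np.float64(0.0), 'qpos': array([-1.341,  0.159,  1.598,  0.   ,  1.386, -0.21 ]), 'joint_velocities': array([ 0.003, -0.   ,  0.   , -0.001,  0.   ,  0.001]), 'joint_torque': array([-0.0000e+00, -3.8557e+01, -3.2211e+01,  7.0000e-02,  3.8000e-02,
       -0.0000e+00]), 'eef_pos': array([ 0.245, -0.52 ,  0.225]), 'ee_rot': array([ 0.881,  1.387, -0.879]), 'force': array([ 0.536, -1.221,  0.477]), 'torque': array([-0.002,  0.014,  0.   ]), 'finger_gap': np.float64(1.002)}
side {'vfov': 47.630182552123145, 'cx': 316.9807864802258, 'cy': 190.8198473139119, 'R': array([[ 8.97223943e-01, -4.41574815e-01,  9.37638417e-04],
       [-1.44717112e-01, -2.96051588e-01, -9.44145336e-01],
       [ 4.17188391e-01,  8.46974108e-01, -3.29528005e-01]]), 't': array([-0.63897209,  0.16435314,  1.34507557])}
top {'vfov': 54.392750644881424, 'cx': 323.58884110382064, 'cy': 196.96830600562149, 'R': array([[ 2.84310977e-02, -9.99595606e-01, -5.44907741e-04],
       [-9.95331460e-01, -2.82595066e-02, -9.22858856e-02],
       [ 9.22331670e-02,  3.16615285e-03, -9.95732403e-01]]), 't': array([-0.21908617,  0.59313313,  1.09670261])}
wrist {'vfov': 58.29295078039853, 'cx': 321.4560140669174, 'cy': 197.8084745195932, 'hand_eye': array([[-1.17239159e-03, -2.59976424e-01,  9.65614252e-01,
        -1.60585922e-01],
       [-9.06904687e-04, -9.65614243e-01, -2.59977522e-01,
         7.21939724e-02],
       [ 9.99998902e-01, -1.18051555e-03,  8.96304179e-04,
        -4.58418739e-04],
       [ 0.00000000e+00,  0.00000000e+00,  0.00000000e+00,
         1.00000000e+00]])}
```

View pics/side0.png

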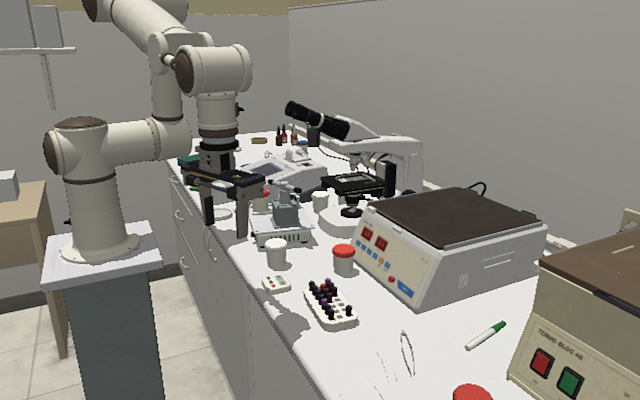

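View pics/top0.png

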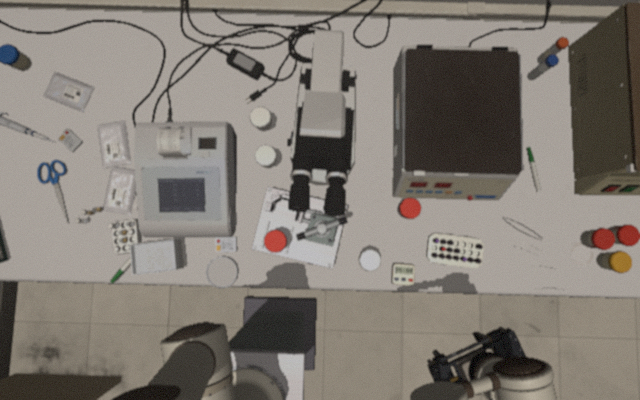

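```bash
cat > h.py <<'E'
from bench import bot, eyes
import cv2,numpy as np
from scipy.spatial.transform import Rotation as Ro
W,H=640,400
def K(p): 
    f=200/np.tan(np.radians(p['vfov'])/2); return f,p['cx'],p['cy']
def pose(name,o=None):
    p=eyes.camera_params(name)
    if name!='wrist': return p,p['R'],p['t']
    o=o or bot.get_obs()
    T=np.eye(4);T[:3,:3]=Ro.from_rotvec(o['ee_rot']).as_matrix();T[:3,3]=o['eef_pos']
    M=np.linalg.inv(T@p['hand_eye']); return p,M[:3,:3],M[:3,3]
def proj(X,ps):
    p,R,t=ps;f,cx,cy=K(p);c=R@np.asarray(X)+t
    return np.array([f*c[0]/c[2]+cx,f*c[1]/c[2]+cy])
def ray(uv,ps):
    p,R,t=ps;f,cx,cy=K(p)
    d=R.T@np.array([(uv[0]-cx)/f,(uv[1]-cy)/f,1.]);return -R.T@t,d
def atz(uv,z,ps):
    o,d=ray(uv,ps);return o+d*(z-o[2])/d[2]
E
python3 - <<'E'
from h import *
im=cv2.imread('pics/top0.png')
cv2.imwrite('pics/topc.png',cv2.resize(im[170:290,220:420],None,fx=4,fy=4,interpolation=cv2.INTER_CUBIC))
im=cv2.imread('pics/side0.png')
cv2.imwrite('pics/sidec.png',cv2.resize(im[140:290,200:400],None,fx=4,fy=4,interpolation=cv2.INTER_CUBIC))
for n in ['top','side']:
  eyes.snapshot(n); ps=pose(n)
  for k in ['shaker','t_key','key_bar','cup','spare_cup','jaw_pad','petri','cartridge','timer']:
    for r in eyes.silhouettes(n,k)[:4]:
        m=r['pixels'];ys,xs=np.where(m)
        print(n,k,round(r['conf'],2),np.round(r['uv'],1),m.sum(),xs.min(),xs.max(),ys.min(),ys.max())
E
```

```text
top shaker 0.68 [294.7 229.7] 3763 253 341 188 266
top t_key 0.89 [319.5 229.2] 415 296 346 216 239
top key_bar 0.6 [322.5 228.4] 376 297 346 216 239
top cup 0.89 [261.8 117.9] 393 250 270 106 130
top cup 0.83 [367.1 261.1] 393 359 380 249 270
top cup 0.59 [274.  239.5] 463 263 286 228 252
top cup 0.56 [265.7 155.6] 352 255 276 146 166
top spare_cup 0.66 [408.2 204.8] 347 398 419 198 217
top petri 0.62 [220.5 271.5] 758 206 236 256 287
top cartridge 0.9 [224.4 243.4] 327 215 236 236 251
top timer 0.57 [403.9 274.7] 482 391 414 262 284
top timer 0.36 [220.8 269.6] 795 206 236 256 287
side shaker 0.97 [283.9 222.2] 2261 248 314 193 247
side t_key 0.59 [285.6 191.1] 368 267 300 179 203
side t_key 0.28 [344.3 260.7] 613 332 354 243 274
side key_bar 0.7 [285.  190.2] 393 267 301 179 204
side cup 0.71 [278.5 249.9] 563 265 286 238 268
side cup 0.54 [260.7 203.7] 241 251 267 191 210
side cup 0.5 [318.4 198.3] 309 311 328 191 213
side cup 0.38 [336.6 199.7] 52 337 344 196 203
side spare_cup 0.64 [343.2 259.7] 610 332 354 243 275
side petri 0.69 [223.  211.4] 189 214 231 207 218
side timer 0.98 [275.5 282.7] 476 261 290 274 294
side timer 0.56 [284.  188.8] 367 267 300 179 203
```

View pics/topc.png

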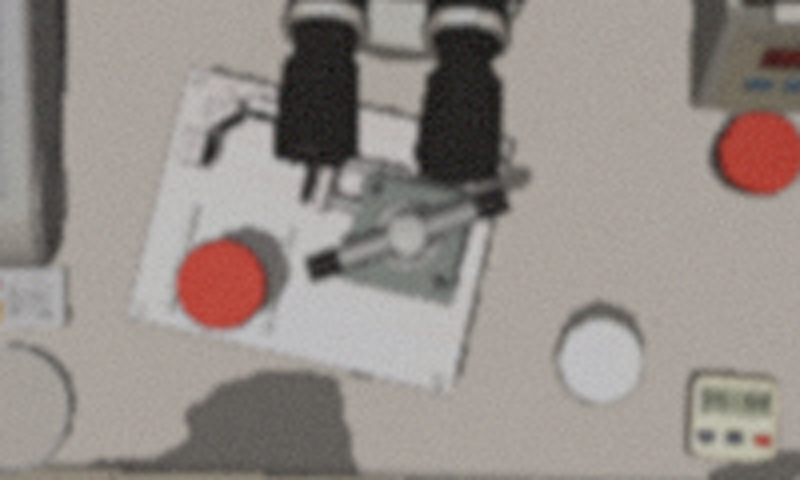

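View pics/sidec.png

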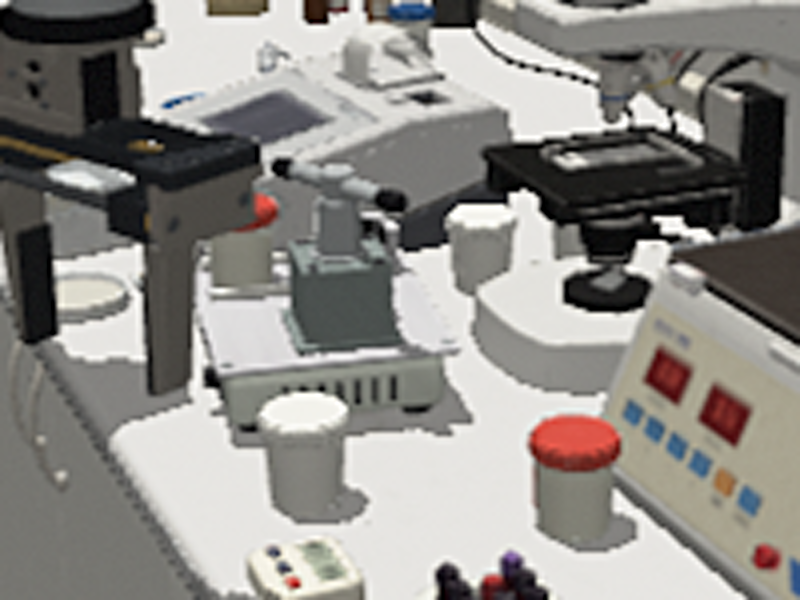

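```bash
python3 - <<'E'
from h import *
pt=pose('top');psd=pose('side')
c={k:atz(v,0.06,pt) for k,v in dict(RL=(268.75,188),FL=(252.5,248.75),FR=(333,267.5)).items()}
print({k:np.round(v,3) for k,v in c.items()})
print(np.linalg.norm(c['RL']-c['FL']),np.linalg.norm(c['FR']-c['FL']))
x=c['RL']-c['FL'];y=c['FL']-c['FR'];print(np.degrees(np.arctan2(x[1],x[0])),np.degrees(np.arctan2(y[1],y[0]))-90)
print('centre',(c['RL']+c['FR'])/2)
# cup lid at z .129
print('cup',atz((274.8,240.3),.129,pt)); 
# key centre: crop(408,236)
print('key',atz((220+408/4,170+236/4),.184,pt))
for e in [(320,266),(493,201)]: print('barend',atz((220+e[0]/4,170+e[1]/4),.176,pt))
print('spare',atz((409,208),.069,pt))
def tri(a,b):
    o1,d1=ray(a,pt);o2,d2=ray(b,psd);A=np.stack([d1,-d2],1);s=np.linalg.lstsq(A,o2-o1,rcond=None)[0];p,q=o1+s[0]*d1,o2+s[1]*d2;return (p+q)/2,np.linalg.norm(p-q)
for a in [(299,211),(336,214)]:
  for b in [(289,106),(316,127)]: print('eyep',a,b,tri(a,b))
E
```

```text
{'RL': array([ 0.617, -0.047,  0.06 ]), 'FL': array([ 0.447, -0.01 ,  0.06 ]), 'FR': array([ 0.402, -0.234,  0.06 ])}
0.17468180310042586 0.22868804908789866
-12.557956071263998 -11.330494156872987
centre [ 0.5093037 -0.1406216  0.06     ]
cup [ 0.47304205 -0.07893024  0.129     ]
key [ 0.50523066 -0.20098685  0.184     ]
barend [ 0.48522051 -0.14691671  0.176     ]
barend [ 0.52852821 -0.25322654  0.176     ]
spare [ 0.57127321 -0.43990308  0.069     ]
eyep (299, 211) (289, 106) (array([ 0.53977924, -0.15832859,  0.3994774 ]), np.float64(0.007648429304027792))
eyep (299, 211) (316, 127) (array([ 0.57755662, -0.17105005,  0.33669081]), np.float64(0.08411449340275065))
eyep (336, 214) (289, 106) (array([ 0.52465636, -0.22477812,  0.41022179]), np.float64(0.015762968037795942))
eyep (336, 214) (316, 127) (array([ 0.55963188, -0.24131604,  0.35004649]), np.float64(0.05458330671631522))
```

```bash
python3 - <<'E'
from h import *
psd=pose('side');pt=pose('top');o=bot.get_obs();p=o['eef_pos']
R=Ro.from_rotvec(o['ee_rot']).as_matrix();print(np.round(R,2))
for dz in [-.011,0,.008,.077,.1,.12,.15,.18,.2,.25,.3,.35,.4]: print(dz,np.round(proj(p+[0,0,dz],psd)),np.round(proj(p+[0,0,dz],pt)))
im=cv2.imread('pics/side0.png')
a=cv2.resize(im[40:250,150:350],None,fx=3.8,fy=2.85*1.0,interpolation=cv2.INTER_CUBIC)
cv2.imwrite('pics/sided.png',cv2.resize(im[40:250,150:430],None,fx=2.8,fy=2.8,interpolation=cv2.INTER_CUBIC))
im=cv2.imread('pics/wrist0.png');cv2.imwrite('pics/w0.png',im)
E
```

```text
[[-0.    0.9   0.43]
 [-0.    0.43 -0.9 ]
 [-1.   -0.    0.  ]]
-0.011 [225. 230.] [456. 345.]
0 [225. 225.] [458. 347.]
0.008 [225. 221.] [459. 348.]
0.077 [222. 189.] [470. 357.]
0.1 [222. 178.] [475. 361.]
0.12 [221. 169.] [478. 364.]
0.15 [220. 154.] [485. 369.]
0.18 [219. 139.] [491. 375.]
0.2 [218. 129.] [496. 379.]
0.25 [216. 102.] [510. 391.]
0.3 [214.  75.] [525. 404.]
0.35 [212.  46.] [544. 419.]
0.4 [210.  17.] [566. 438.]
```

View pics/sided.png

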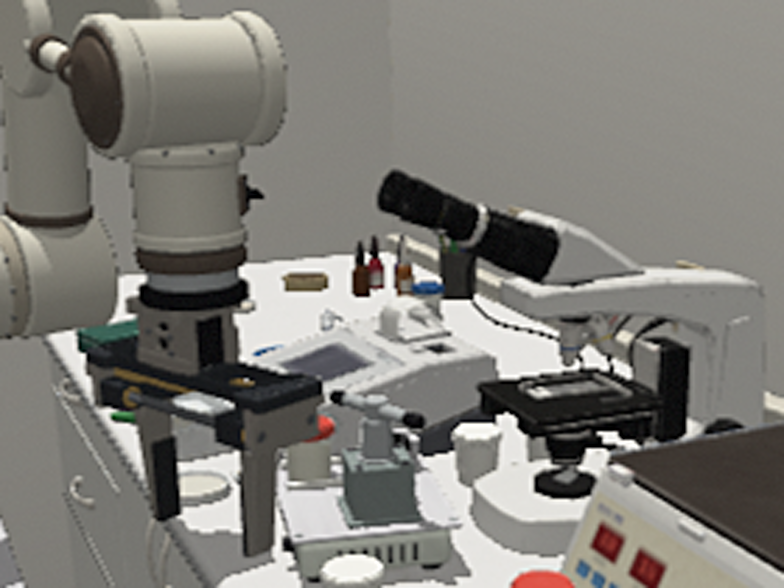

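View pics/wrist0.png

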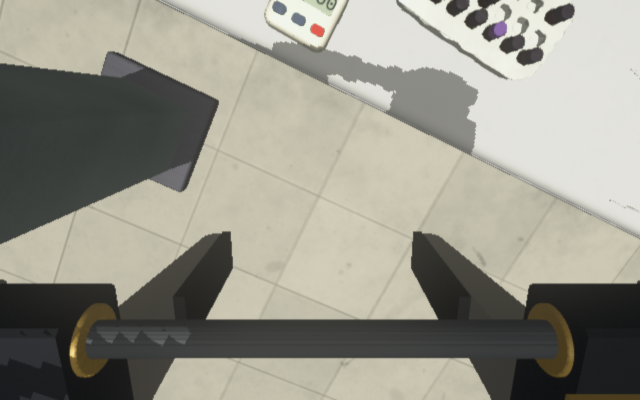

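>>> carry_out:
  motion:
    - [1,0,0,0,-0.183]
    - [1,0,0,0,-0.183]
    - [1,0,0,0,-0.183]
    - [1,0,0,0,-0.183]
    - [1,0,0,0,-0.183]

```text
time_s: 1.78
eef_pos: [0.2448, -0.5203, 0.2256]
ee_rot: [0.165, 1.564, -0.165]
force: [-0.2, 0.1, -0.2]
finger_gap: 0.999
```

>>> carry_out:
  motion:
    - [1,0,40,0,0]
    - [1,0,55,2,0]
    - [1,0,55,2,0]
    - [1,0,55,2,0]
    - [1,0,55,2,0]
    - [1,0,55,2,0]
    - [1,0,55,2,0]
    - [1,0,40,2,0]

```text
time_s: 2.78
eef_pos: [0.3465, -0.1209, 0.2258]
ee_rot: [0.169, 1.563, -0.169]
force: [0.4, -0.9, 0.2]
finger_gap: 0.999
```

```bash
python3 - <<'E'
from h import *
o=bot.get_obs(); print(o['time_s'],np.round(o['eef_pos'],4),np.round(o['qpos'],3),np.round(o['force'],2))
print(np.round(Ro.from_rotvec(o['ee_rot']).as_matrix(),3))
for n in ("wrist","side","top"): cv2.imwrite(f"pics/{n}1.png",eyes.snapshot(n))
im=cv2.imread('pics/side1.png');cv2.imwrite('pics/side1c.png',cv2.resize(im[20:250,130:410],None,fx=2.6,fy=2.6,interpolation=cv2.INTER_CUBIC))
E
```

```text
2.775 [ 0.3465 -0.1209  0.2258] [-0.669 -0.436  2.129  0.     1.447 -0.454] [ 0.4  -0.92  0.17]
[[ 0.001  0.213  0.977]
 [-0.     0.977 -0.213]
 [-1.    -0.     0.001]]
```

View pics/wrist1.png

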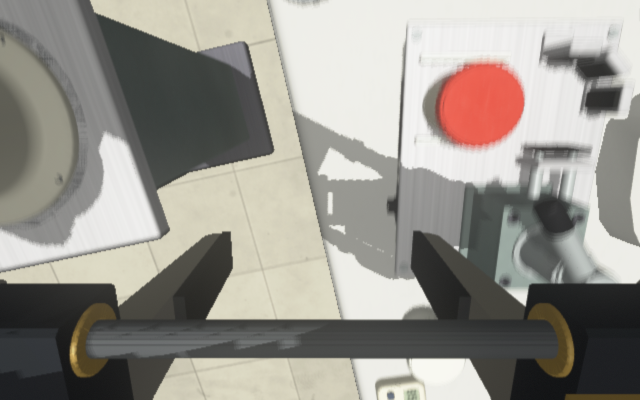

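View pics/side1c.png

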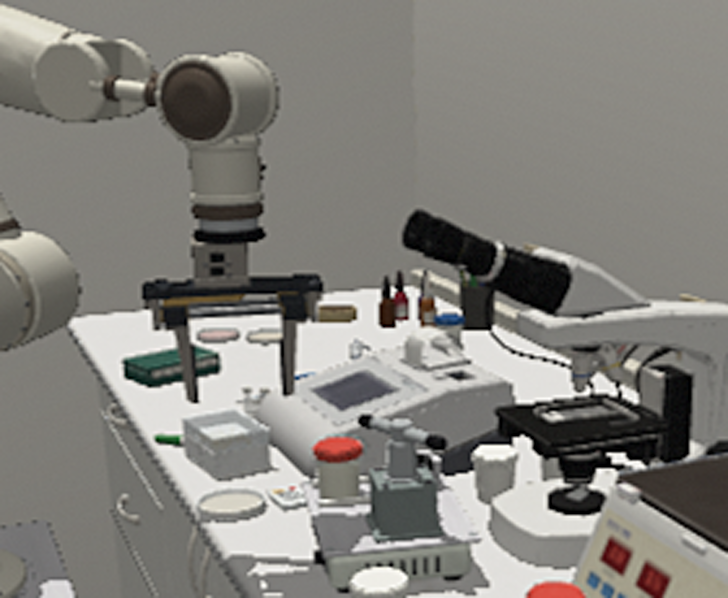

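View pics/top1.png

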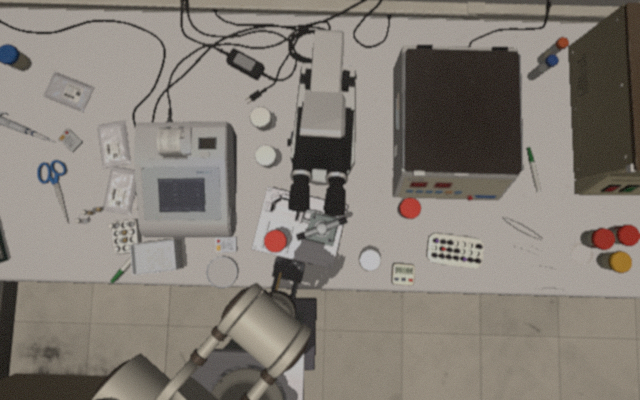

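```bash
python3 - <<'E'
from h import *
im=cv2.imread('pics/wrist1.png')
cv2.imwrite('pics/wc.png',cv2.resize(im[0:200,380:640],None,fx=3,fy=3,interpolation=cv2.INTER_CUBIC))
cv2.imwrite('pics/wc2.png',cv2.resize(im[130:300,440:640],None,fx=3.5,fy=3.5,interpolation=cv2.INTER_CUBIC))
hsv=cv2.cvtColor(im,cv2.COLOR_BGR2HSV);m=((hsv[...,0]<10)|(hsv[...,0]>170))&(hsv[...,1]>120)&(hsv[...,2]>80)
m=m.astype(np.uint8);c=max(cv2.findContours(m,0,1)[0],key=cv2.contourArea);print(cv2.minAreaRect(c),cv2.fitEllipse(c))
ps=pose('wrist')
print(atz((481,104),.129,ps))
for u in [(407,20),(398,277),(622,22)]: print(u,atz(u,.06,ps))
E
```

```text
((480.0, 104.5), (81.0, 86.0), 90.0) ((479.6102600097656, 104.1910171508789), (78.32904815673828, 88.08232879638672), 60.37514114379883)
[ 0.46907671 -0.07574469  0.129     ]
(407, 20) [ 0.44453166 -0.00190437  0.06      ]
(398, 277) [ 0.40025034 -0.23314417  0.06      ]
(622, 22) [ 0.61935433 -0.04126313  0.06      ]
```

View pics/wc.png

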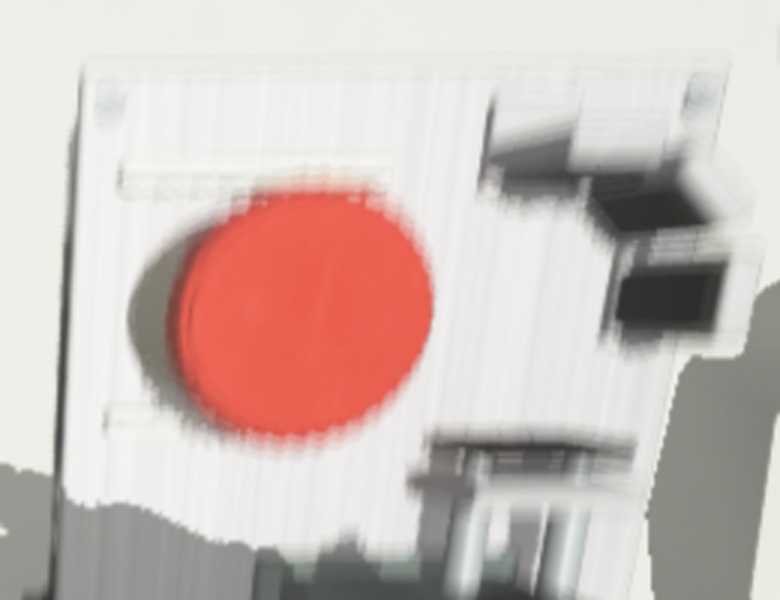

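View pics/wc2.png

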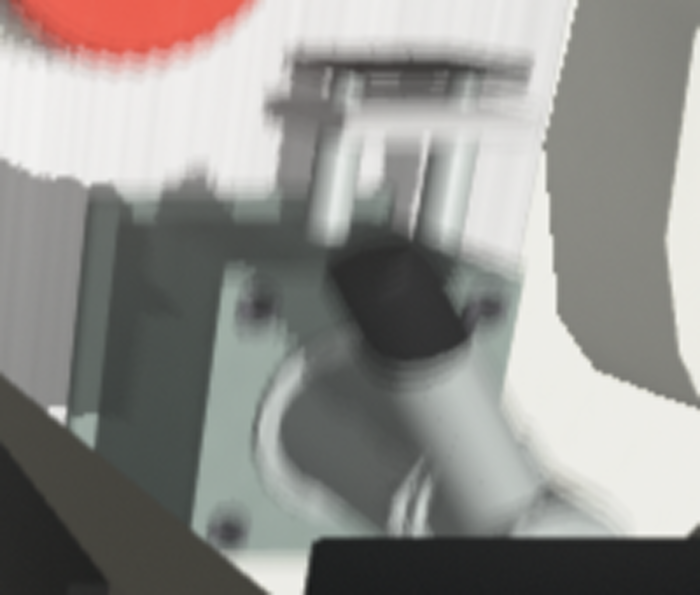

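```bash
python3 - <<'E'
from h import *
o=bot.get_obs(); ps=pose('wrist',o); im=eyes.snapshot('wrist');cv2.imwrite('pics/wrist2.png',im)
print(np.round(o['eef_pos'],4),np.abs(o['joint_velocities']).max())
cv2.imwrite('pics/wd.png',cv2.resize(im[0:300,380:640],None,fx=2.9,fy=2,interpolation=cv2.INTER_CUBIC))
cv2.imwrite('pics/wd.png',cv2.resize(im[0:200,380:640],None,fx=3,fy=3,interpolation=cv2.INTER_CUBIC))
hsv=cv2.cvtColor(im,cv2.COLOR_BGR2HSV);m=((hsv[...,0]<10)|(hsv[...,0]>170))&(hsv[...,1]>120)&(hsv[...,2]>80)
m=m.astype(np.uint8);c=max(cv2.findContours(m,0,1)[0],key=cv2.contourArea);print(cv2.minAreaRect(c),cv2.fitEllipse(c))
# cup mask with network
for r in eyes.silhouettes('wrist','t_key')+eyes.silhouettes('wrist','jaw_pad'): 
    print(r['conf'],r['uv'])
E
```

```text
[ 0.3466 -0.1216  0.2257] 0.05572358289746956
((479.75006103515625, 108.25), (82.02438354492188, 91.2167739868164), 45.0) ((479.6095886230469, 108.4034194946289), (80.91089630126953, 90.73992156982422), 45.49075698852539)
0.57 [554.6, 251.1]
0.68 [556.9, 151.7]
```

View pics/wd.png

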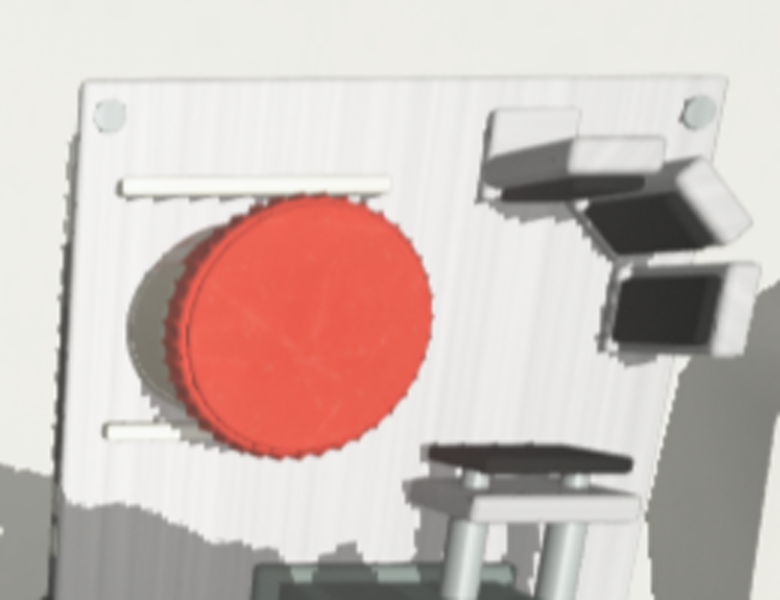

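```bash
cat > fit.py <<'E'
from h import *
from scipy.optimize import least_squares
ps=pose('wrist')
pts=[((83,80),(-90,116,60)),((727,77),(90,116,60)),((121,181),(-80,None,69)),((122,191),(-80,84.5,69)),((390,191),(-5,84.5,69)),((104,424),(-80,21.5,69))]
P=[((380+a/3,b/3),X) for (a,b),X in pts if X[1] is not None]
def w(q,X):
    c,s=np.cos(q[2]),np.sin(q[2]);return np.array([q[0]+(c*X[0]-s*X[1])/1e3,q[1]+(s*X[0]+c*X[1])/1e3,X[2]/1e3])
def f(q): return np.concatenate([proj(w(q,X),ps)-u for u,X in P])
r=least_squares(f,[.51,-.14,-.2]);q=r.x
print(q,np.degrees(q[2]));print(np.round(f(q).reshape(-1,2),1))
pt=pose('top')
print('top corners',[np.round(proj(w(q,X),pt),1) for X in [(90,116,60),(-90,116,60),(-90,-116,60)]])
lid=atz((483.3,108.7),.129,ps);print('lid',lid)
c,s=np.cos(q[2]),np.sin(q[2]);d=lid[:2]-q[:2];print('cup in shaker',1e3*np.array([c*d[0]+s*d[1],-s*d[0]+c*d[1]]))
print('key w/ block center',w(q,(10,-62,122)), 'key by top',atz((322,229),.184,pt))
E
python3 fit.py
```

```text
[ 0.50747676 -0.14134826 -0.2161386 ] -12.383829736415565
[[-0.1 -1. ]
 [ 1.  -0.4]
 [-0.9  1.1]
 [-0.2  0.9]
 [ 0.1 -0.5]]
top corners [array([268.7, 186.9]), array([252.2, 249.5]), array([333.5, 270. ])]
lid [ 0.47009436 -0.08181464  0.129     ]
cup in shaker [-49.28017349  50.13142217]
key w/ block center [ 0.50394759 -0.20405029  0.122     ] key by top [ 0.50523066 -0.20098685  0.184     ]
```

```bash
cat >> fit.py <<'E'
def sh(X): 
    d=np.asarray(X)[:2]-q[:2];return 1e3*np.array([c*d[0]+s*d[1],-s*d[0]+c*d[1]])
print('---')
for u,z in [((612,345),.062),((716,350),.1),((715,272),.1),((505,200),.062),((575,148),.1),((430,448),.1),((430,470),.1)]: print(u,z,sh(atz((380+u[0]/3,u[1]/3),z,ps)))
# key from wrist view
E
python3 fit.py | sed -n '/---/,$p'
```

```text
---
(612, 345) 0.062 [69.56761371 43.14334174]
(716, 350) 0.1 [69.68947031 43.29630432]
(715, 272) 0.1 [65.26067952 62.73022048]
(505, 200) 0.062 [31.52921113 83.38995739]
(575, 148) 0.1 [24.20832016 92.26950687]
(430, 448) 0.1 [-0.94947462 17.97269533]
(430, 470) 0.1 [-0.09481418 12.09151157]
```

>>> carry_out:
  motion:
    - [1,0,33,0,0]
    - [1,0,34,0,0]
    - [1,44,0,0,0]
    - [1,45,0,0,0]
    - [1,45,0,0,0]
    - [1,0,0,0,0]
    - [1,0,0,0,0]

```text
time_s: 3.95
eef_pos: [0.3617, -0.0585, 0.0932]
ee_rot: [0.17, 1.562, -0.171]
force: [0.5, -0.4, 0.3]
finger_gap: 0.998
```

```bash
cat >> h.py <<'E'
SQ=np.array([0.5075,-0.1413,-0.2161])
def sh(X): 
    c,s=np.cos(SQ[2]),np.sin(SQ[2]);d=np.asarray(X)[:2]-SQ[:2];return np.round(1e3*np.array([c*d[0]+s*d[1],-s*d[0]+c*d[1]]),1)
def look(tag,names=('wrist','side'),crop=None):
    o=bot.get_obs();print(o['time_s'],'tcp',np.round(o['eef_pos'],4),'sh',sh(o['eef_pos']),'F',np.round(o['force'],2),'T',np.round(o['torque'],2),'gap',round(float(o['finger_gap']),3))
    for n in names:
        im=eyes.snapshot(n);cv2.imwrite(f'pics/{n}_{tag}.png',im)
        if n=='side': cv2.imwrite(f'pics/sc_{tag}.png',cv2.resize(im[60:260,180:380],None,fx=3,fy=3,interpolation=cv2.INTER_CUBIC))
E
python3 -c "
from h import *
look('3')"
```

```text
3.95 tcp [ 0.3617 -0.0585  0.0932] sh [-160.2   49.6] F [ 0.46 -0.38  0.32] T [-0.02 -0.11  0.05] gap 0.998
```

View pics/wrist_3.png

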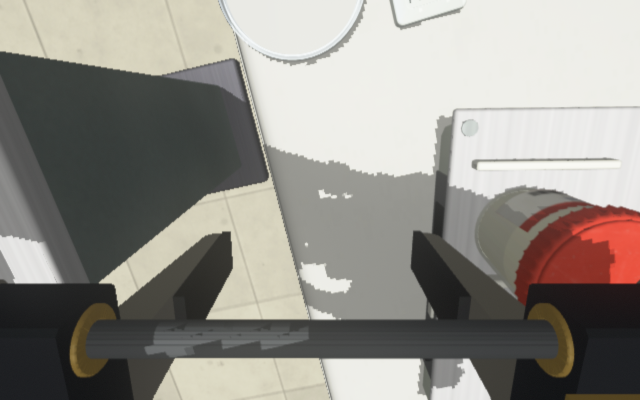

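View pics/sc_3.png

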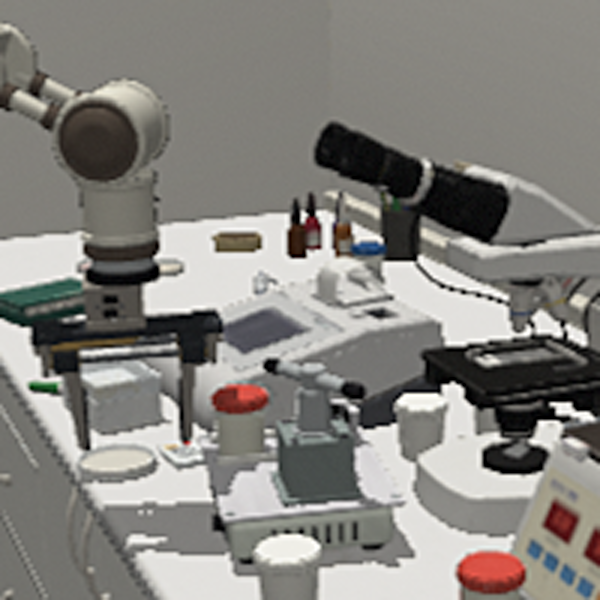

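>>> carry_out:
  motion:
    - [1,0,1,5,0]
    - [1,0,0,5,0]
    - [1,0,0,4,0]
    - [1,0,0,4,0]
    - [1,0,0,4,0]
    - [1,0,0,4,0]
    - [1,0,0,0,0]

```text
time_s: 4.92
eef_pos: [0.3865, -0.062, 0.0916]
ee_rot: [0.17, 1.564, -0.17]
force: [0.6, -0.6, 0.0]
finger_gap: 0.997
```

```bash
python3 -c "
from h import *
look('4')
a=cv2.imread('pics/wrist_4.png')[100:400,340:];b=cv2.resize(cv2.imread('pics/side_4.png')[140:250,230:330],None,fx=4,fy=4,interpolation=cv2.INTER_CUBIC)
h=440;cv2.imwrite('pics/m4.png',np.hstack([cv2.resize(a,(390,h)),cv2.resize(b,(400,h))]))"
```

```text
4.925 tcp [ 0.3865 -0.062   0.0916] sh [-135.1   51.5] F [ 0.59 -0.58  0.01] T [-0.01 -0.08  0.01] gap 0.997
```

View pics/m4.png

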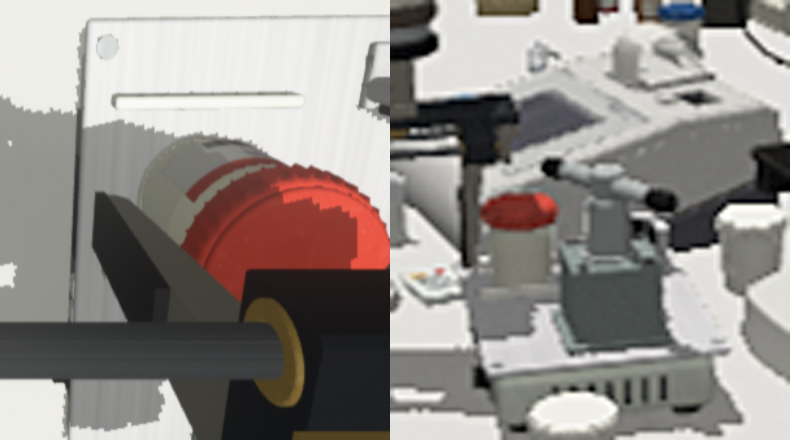

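>>> carry_out:
  motion:
    - [1,0,0,3,0]
    - [1,0,0,3,0]
    - [1,0,0,3,0]
    - [1,0,0,3,0]
    - [1,0,0,3,0]
    - [1,0,0,3,0]
    - [1,0,0,3,0]
    - [1,0,0,0,0]

```text
time_s: 6.02
eef_pos: [0.4071, -0.0666, 0.0917]
ee_rot: [0.17, 1.564, -0.17]
force: [-0.5, 0.4, -0.1]
finger_gap: 0.998
```

```bash
cat >> h.py <<'E'
def pair(tag):
    look(tag)
    a=cv2.imread(f'pics/wrist_{tag}.png')[100:400,340:];b=cv2.resize(cv2.imread(f'pics/side_{tag}.png')[140:250,230:330],None,fx=4,fy=4,interpolation=cv2.INTER_CUBIC)
    h=440;cv2.imwrite(f'pics/m{tag}.png',np.hstack([cv2.resize(a,(390,h)),cv2.resize(b,(400,h))]))
E
python3 -c "
from h import *
pair('5')"
```

```text
6.025 tcp [ 0.4071 -0.0666  0.0917] sh [-114.1   51.5] F [-0.51  0.45 -0.12] T [-0.03 -0.01  0.02] gap 0.998
```

View pics/m5.png

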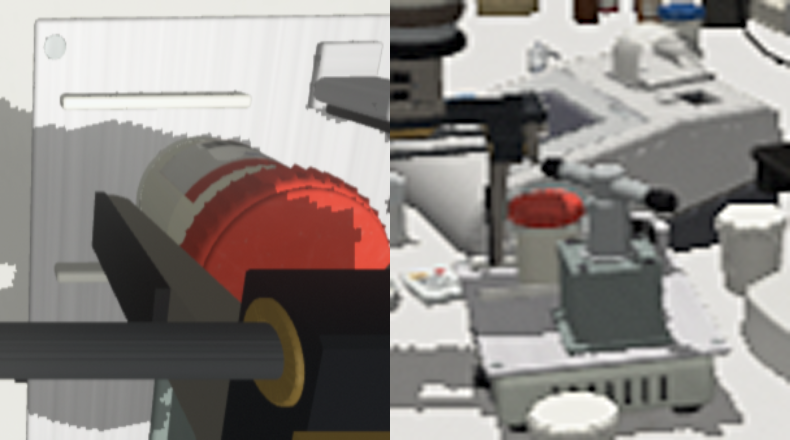

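```bash
cat >> h.py <<'E'
def lid():
    im=eyes.snapshot('top');hsv=cv2.cvtColor(im,cv2.COLOR_BGR2HSV)
    m=(((hsv[...,0]<10)|(hsv[...,0]>170))&(hsv[...,1]>110)&(hsv[...,2]>60)).astype(np.uint8)
    m[:, :240]=0;m[:,360:]=0;m[:170]=0;m[280:]=0
    ys,xs=np.where(m);bb=[xs.min(),xs.max(),ys.min(),ys.max()]
    cen=((bb[0]+bb[1])/2,(bb[2]+bb[3])/2);print('lid',bb,m.sum(),cen,sh(atz(cen,.127,pose('top'))))
    return im
E
python3 -c "
from h import *
im=lid();cv2.imwrite('pics/t5.png',cv2.resize(im[170:290,220:420],None,fx=4,fy=4,interpolation=cv2.INTER_CUBIC))"
```

```text
lid [np.int64(268), np.int64(288), np.int64(219), np.int64(235)] 201 (np.float64(278.0), np.float64(227.0)) [-11.7  54.4]
```

View pics/t5.png

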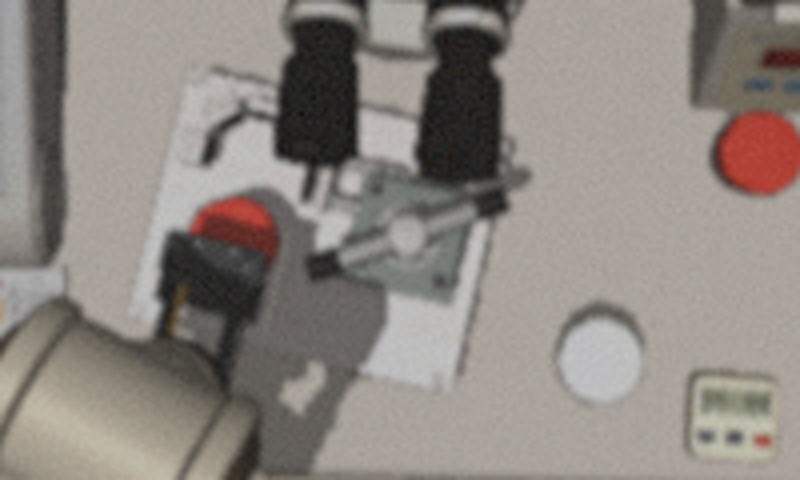

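>>> carry_out:
  motion:
    - [1,0,0,4,0]
    - [1,0,0,5,0]
    - [1,0,0,5,0]
    - [1,0,0,5,0]
    - [1,0,0,5,0]
    - [1,0,0,5,0]
    - [1,0,0,5,0]
    - [1,0,0,3,0]

```text
time_s: 7.18
eef_pos: [0.4433, -0.0745, 0.0916]
ee_rot: [0.17, 1.564, -0.17]
force: [-1.4, 0.8, 0.3]
finger_gap: 0.997
```

```bash
python3 -c "
from h import *
pair('6')
im=lid();cv2.imwrite('pics/t6.png',cv2.resize(im[170:290,220:420],None,fx=4,fy=4,interpolation=cv2.INTER_CUBIC))"
```

```text
7.175 tcp [ 0.4433 -0.0745  0.0916] sh [-77.1  51.5] F [-1.44  0.83  0.25] T [-0.06 -0.02  0.02] gap 0.997
lid [np.int64(272), np.int64(292), np.int64(206), np.int64(221)] 185 (np.float64(282.0), np.float64(213.5)) [25.  53.1]
```

View pics/m6.png

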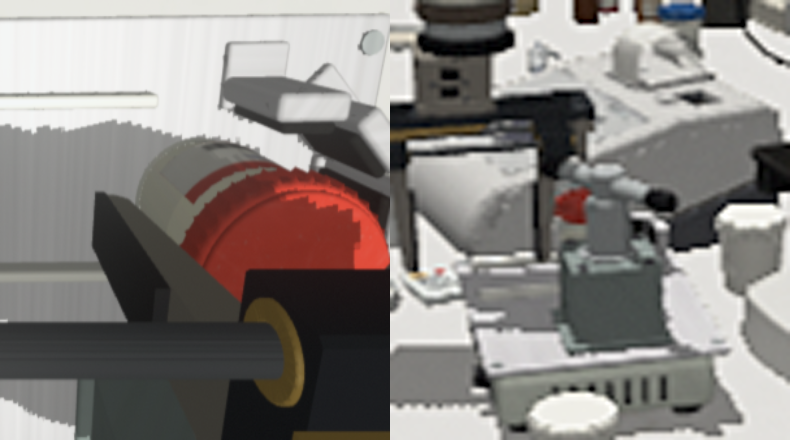

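View pics/t6.png

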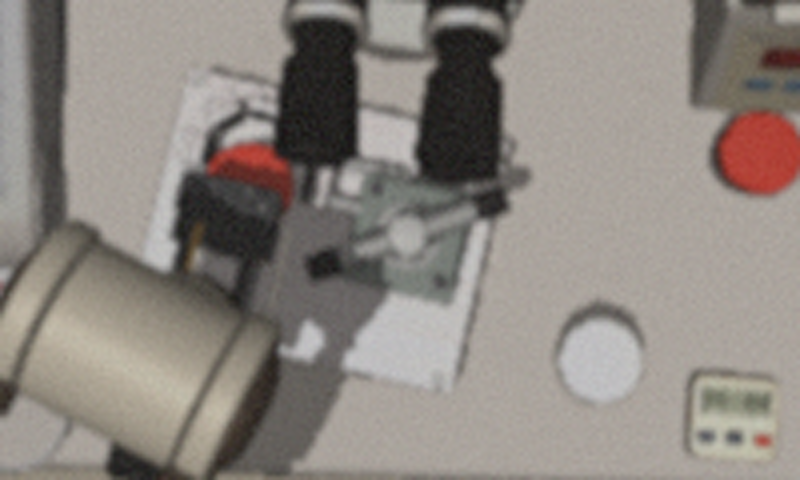

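>>> carry_out:
  motion:
    - [1,0,0,3,0]
    - [1,0,0,3,0]
    - [1,0,0,3,0]
    - [1,0,0,3,0]
    - [1,0,0,2,0]
    - [1,0,0,1,0]
    - [1,0,0,0,0]

```text
time_s: 8.2
eef_pos: [0.4577, -0.0776, 0.0916]
ee_rot: [0.17, 1.564, -0.17]
force: [-0.2, 0.2, 0.2]
finger_gap: 1.0
```

>>> carry_out:
  motion:
    - [1,0,0,1,0]
    - [1,0,0,1,0]
    - [1,0,0,1,0]

```text
time_s: 8.57
eef_pos: [0.4606, -0.0782, 0.0916]
ee_rot: [0.17, 1.564, -0.17]
force: [-0.1, 0.6, 0.7]
finger_gap: 0.998
```

```bash
python3 -c "
from h import *
pair('7')
im=lid()"
```

```text
8.575 tcp [ 0.4606 -0.0782  0.0916] sh [-59.4  51.5] F [-0.14  0.57  0.7 ] T [-0.05  0.02  0.  ] gap 0.998
lid [np.int64(274), np.int64(294), np.int64(199), np.int64(214)] 117 (np.float64(284.0), np.float64(206.5)) [44.  52.7]
```

View pics/m7.png

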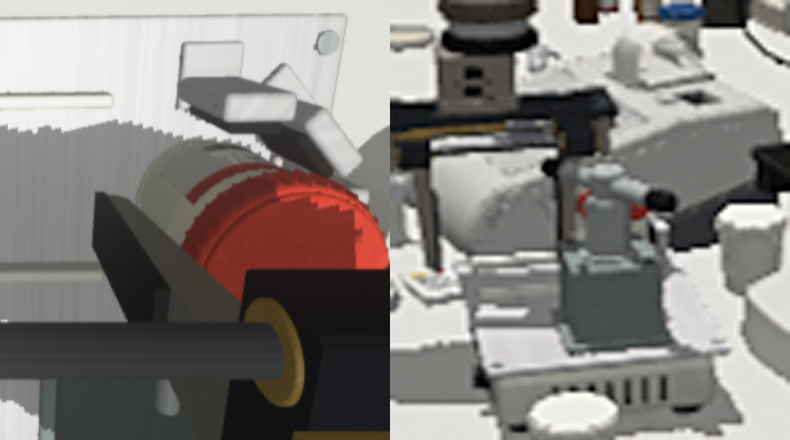

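>>> carry_out:
  motion:
    - [1,0,0,1,0]
    - [1,0,0,1,0]
    - [1,0,0,0,0]

```text
time_s: 9.1
eef_pos: [0.4623, -0.0786, 0.0915]
ee_rot: [0.17, 1.565, -0.169]
force: [-2.5, 0.8, 0.9]
finger_gap: 1.003
```

>>> carry_out:
  motion:
    - [1,0,0,1,0]
    - [1,0,0,0,0]

```text
time_s: 9.35
eef_pos: [0.4627, -0.0786, 0.0914]
ee_rot: [0.17, 1.566, -0.169]
force: [-5.9, 0.5, 2.7]
finger_gap: 0.999
```

>>> carry_out:
  motion:
    - [1,0,0,1,0]
    - [1,0,0,0,0]

```text
time_s: 9.6
eef_pos: [0.463, -0.0785, 0.0913]
ee_rot: [0.17, 1.568, -0.169]
force: [-8.3, 1.7, 5.5]
finger_gap: 0.998
```

```bash
python3 -c "
from h import *
pair('8')
im=lid()
a=cv2.imread('pics/wrist_7.png');b=cv2.imread('pics/wrist_8.png');sl=np.s_[150:330,400:560]
print(cv2.absdiff(a,b)[sl].mean())"
```

```text
9.6 tcp [ 0.463  -0.0785  0.0913] sh [-57.   51.8] F [-8.25  1.66  5.5 ] T [0.18 0.78 0.08] gap 0.998
lid [np.int64(275), np.int64(293), np.int64(199), np.int64(214)] 102 (np.float64(284.0), np.float64(206.5)) [44.  52.7]
5.13224537037037
```

View pics/m8.png

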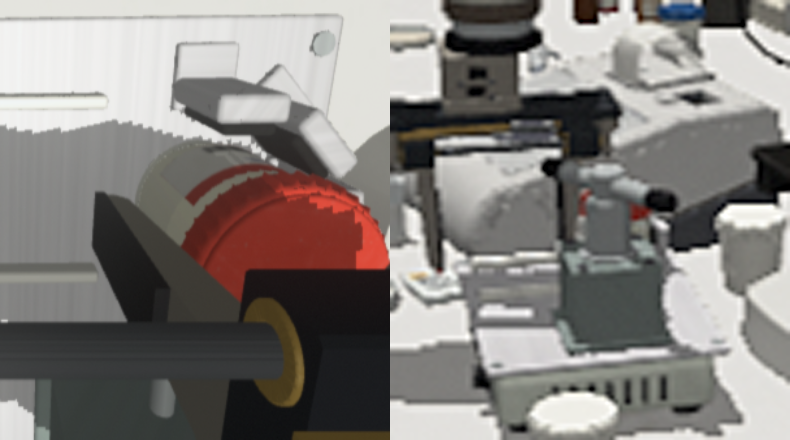

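>>> carry_out:
  motion:
    - [1,0,0,-3,0]
    - [1,0,0,-8,0]
    - [1,0,0,-25,0]
    - [1,-30,0,-20,0]
    - [1,-45,0,0,0]
    - [1,-45,-20,0,0]
    - [1,-15,-45,0,0]
    - [1,0,0,0,0]

```text
time_s: 10.75
eef_pos: [0.3963, -0.133, 0.2284]
ee_rot: [0.171, 1.56, -0.175]
force: [0.1, 0.6, -0.5]
finger_gap: 1.0
```

```bash
python3 -c "
from h import *
import time
look('9',('wrist',))
look('9',('wrist','side'))
im=cv2.imread('pics/wrist_9.png');cv2.imwrite('pics/w9.png',cv2.resize(im[0:290,300:640],None,fx=2,fy=2,interpolation=cv2.INTER_CUBIC))
lid()"
```

```text
10.75 tcp [ 0.3963 -0.133   0.2284] sh [-110.4  -15.8] F [ 0.1   0.63 -0.54] T [-0.03 -0.05 -0.  ] gap 1.0
10.8 tcp [ 0.3958 -0.1313  0.227 ] sh [-111.2  -14.2] F [ 0.13 -0.86  0.11] T [-0.01 -0.07  0.02] gap 1.001
lid [np.int64(272), np.int64(294), np.int64(199), np.int64(220)] 344 (np.float64(283.0), np.float64(209.5)) [35.8 53.2]
```

View pics/w9.png

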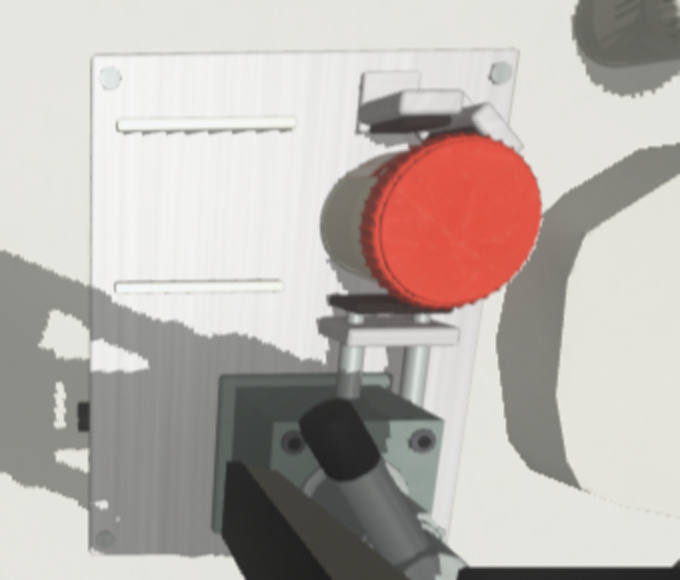

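View pics/sc_9.png

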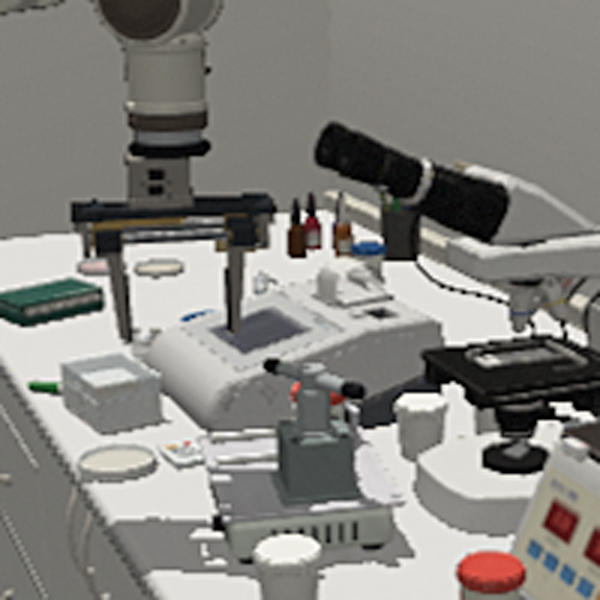

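>>> carry_out:
  motion:
    - [1,0,0,0,-0.15]
    - [1,0,0,0,-0.15]
    - [1,0,0,0,-0.15]
    - [1,0,0,0,-0.15]
    - [1,0,-26,-6,0]
    - [1,24,-26,-5,0]
    - [1,45,0,0,0]
    - [1,0,0,0,0]

```text
time_s: 11.95
eef_pos: [0.4027, -0.18, 0.1538]
ee_rot: [-0.296, 1.555, 0.308]
force: [-0.3, 0.6, -0.7]
finger_gap: 1.002
```

```bash
cat >> h.py <<'E'
def kv(tag):
    look(tag,('wrist','side','top'))
    a=cv2.imread(f'pics/wrist_{tag}.png');b=cv2.imread(f'pics/side_{tag}.png')[120:240,220:340];t=cv2.imread(f'pics/top_{tag}.png')[180:280,250:370]
    a=cv2.resize(a,(480,300));b=cv2.resize(b,(300,300),interpolation=cv2.INTER_CUBIC);t=cv2.resize(t,(360,300),interpolation=cv2.INTER_CUBIC)
    o=np.zeros((600,790,3),np.uint8);o[:300,:480]=a;o[:300,480:780]=b;o[300:,:360]=t;cv2.imwrite(f'pics/k{tag}.png',o)
E
python3 -c "
from h import *
kv('10')"
```

```text
11.95 tcp [ 0.4027 -0.18    0.1538] sh [-94.  -60.3] F [-0.3   0.56 -0.7 ] T [-0.06 -0.06  0.05] gap 1.002
```

View pics/k10.png

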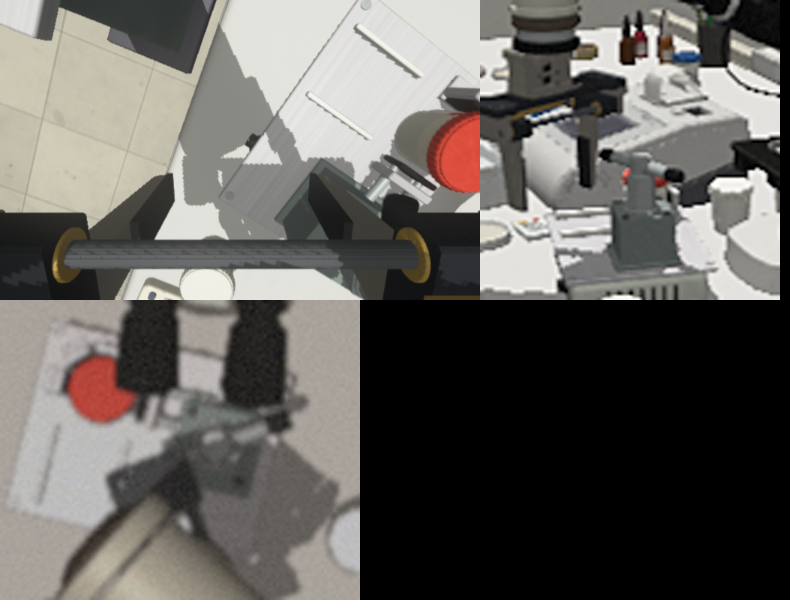

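>>> carry_out:
  motion:
    - [1,0,0,4,0]
    - [1,0,0,4,0]
    - [1,0,0,4,0]
    - [1,0,3.6,3,0.05]
    - [1,0,3.6,3,0.05]
    - [1,0,3.6,3,0.05]
    - [1,0,3.6,3,0.05]

```text
time_s: 12.98
eef_pos: [0.4235, -0.1609, 0.1577]
ee_rot: [-0.143, 1.566, 0.143]
force: [0.5, 0.1, -0.4]
finger_gap: 0.997
```

>>> carry_out:
  motion:
    - [1,0,3.6,3,0.05]
    - [1,0,3.6,3,0.05]
    - [1,0,0,0,0]

```text
time_s: 13.35
eef_pos: [0.4283, -0.1528, 0.1577]
ee_rot: [-0.067, 1.57, 0.067]
force: [0.3, 0.6, -0.5]
finger_gap: 1.001
```

```bash
python3 -c "
from h import *
kv('11')"
```

```text
13.35 tcp [ 0.4283 -0.1528  0.1577] sh [-74.9 -28.2] F [ 0.3   0.6  -0.47] T [-0.02 -0.07  0.01] gap 1.001
```

View pics/k11.png

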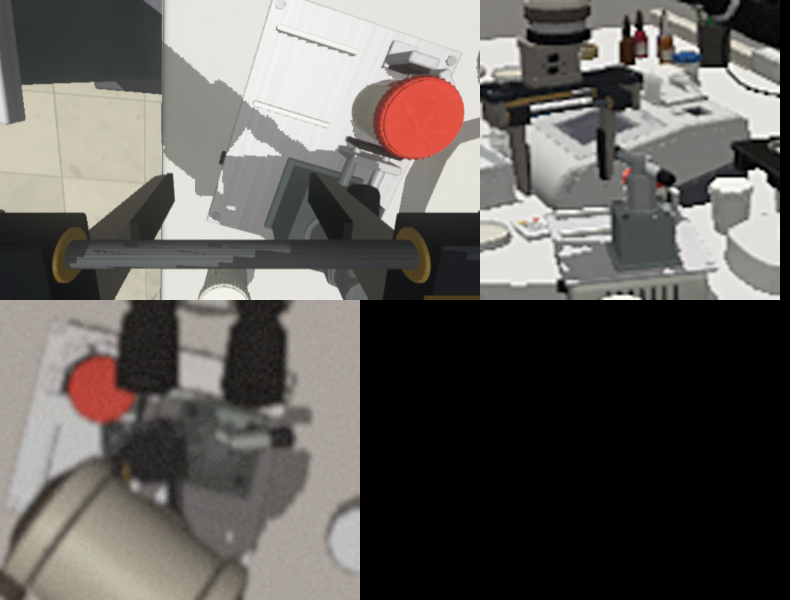

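>>> carry_out:
  motion:
    - [1,0,3.6,3,0.05]
    - [1,0,3.6,3,0.05]
    - [1,0,3.6,3,0.05]
    - [1,0,3.6,3,0.05]
    - [1,0,0,0,0]

```text
time_s: 14.12
eef_pos: [0.44, -0.1386, 0.1576]
ee_rot: [0.09, 1.569, -0.09]
force: [0.0, 1.0, -0.0]
finger_gap: 0.999
```

>>> carry_out:
  motion:
    - [1,0,3.6,3,0.05]
    - [1,0,3.6,3,0.05]
    - [1,0,0,0,0]

```text
time_s: 14.5
eef_pos: [0.4468, -0.1323, 0.1576]
ee_rot: [0.168, 1.564, -0.168]
force: [-0.5, 0.5, 0.8]
finger_gap: 0.998
```

```bash
python3 -c "
from h import *
kv('12')
ims=[cv2.resize(cv2.imread(f'pics/side_{t}.png')[160:240,250:320],None,fx=5,fy=5,interpolation=cv2.INTER_CUBIC) for t in ('9','12')]
cv2.imwrite('pics/cmp.png',np.hstack(ims))"
```

```text
14.5 tcp [ 0.4468 -0.1323  0.1576] sh [-61.2  -4.2] F [-0.48  0.54  0.8 ] T [ 0.01 -0.04 -0.01] gap 0.998
```

View pics/k12.png

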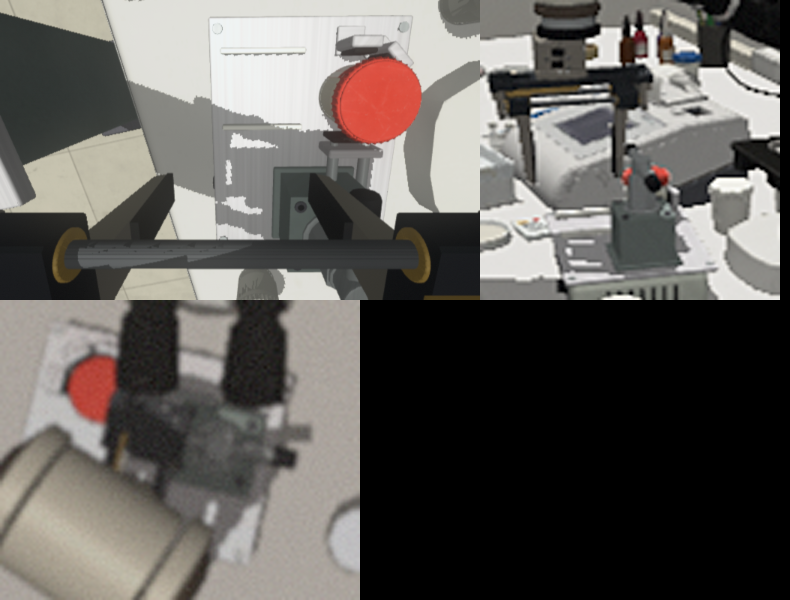

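View pics/cmp.png

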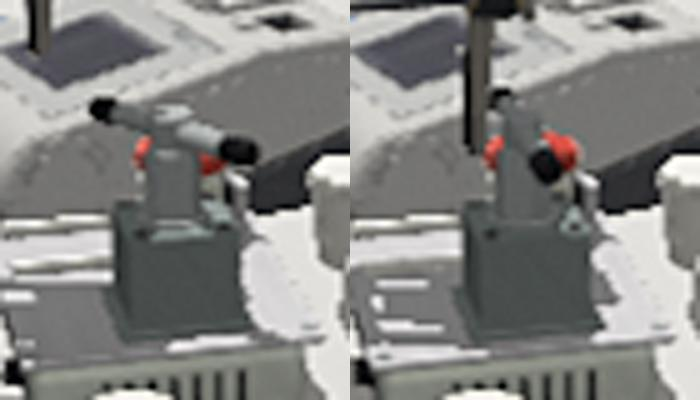

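>>> carry_out:
  motion:
    - [1,0,3.6,3,0.05]
    - [1,0,3.6,3,0.05]
    - [1,0,0,0,0]

```text
time_s: 15.02
eef_pos: [0.4544, -0.1267, 0.1576]
ee_rot: [0.247, 1.557, -0.247]
force: [0.1, 0.6, 0.2]
finger_gap: 0.999
```

```bash
python3 -c "
from h import *
kv('13')
ims=[cv2.resize(cv2.imread(f'pics/side_{t}.png')[160:240,250:320],None,fx=5,fy=5,interpolation=cv2.INTER_CUBIC) for t in ('12','13')]
cv2.imwrite('pics/cmp.png',np.hstack(ims))"
```

```text
15.025 tcp [ 0.4544 -0.1267  0.1576] sh [-55.    2.8] F [0.09 0.63 0.19] T [-0.06  0.01  0.01] gap 0.999
```

View pics/cmp.png

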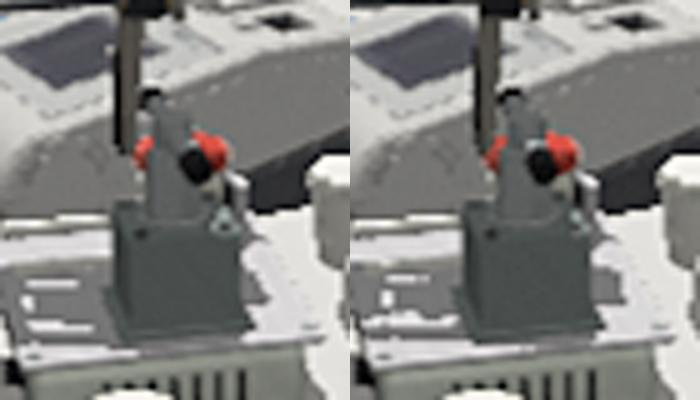

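>>> carry_out:
  motion:
    - [1,0,3.6,3,0.05]
    - [1,0,3.6,3,0.05]
    - [1,0,0,0,0]

```text
time_s: 15.55
eef_pos: [0.4624, -0.122, 0.1576]
ee_rot: [0.325, 1.546, -0.325]
force: [0.4, 0.3, -0.1]
finger_gap: 0.997
```

```bash
python3 -c "
from h import *
kv('14')
ims=[cv2.resize(cv2.imread(f'pics/side_{t}.png')[160:240,250:320],None,fx=5,fy=5,interpolation=cv2.INTER_CUBIC) for t in ('13','14')]
cv2.imwrite('pics/cmp.png',np.hstack(ims))"
```

```text
15.55 tcp [ 0.4624 -0.122   0.1576] sh [-48.2   9.2] F [ 0.35  0.3  -0.07] T [-0.08 -0.03 -0.06] gap 0.997
```

View pics/cmp.png

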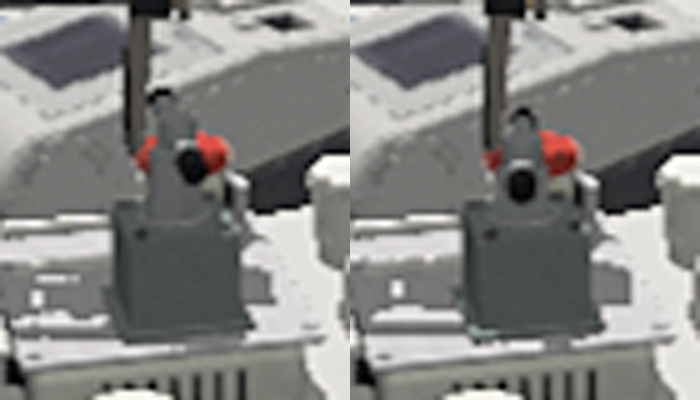

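View pics/k14.png

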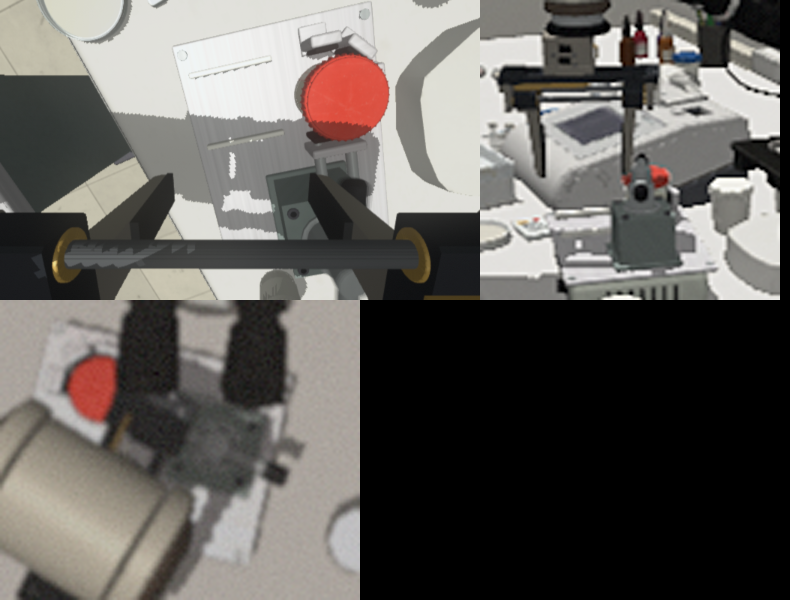

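>>> carry_out:
  motion:
    - [1,0,0,-8,0]
    - [1,-45,0,0,0]
    - [1,0,-54,0,0]
    - [1,0,-55,0,0]
    - [1,0,0,25,0]
    - [1,0,0,25,0]
    - [1,0,0,0,0]
    - [1,0,0,0,0]

```text
time_s: 16.7
eef_pos: [0.456, -0.238, 0.2024]
ee_rot: [0.326, 1.547, -0.326]
force: [-0.6, -0.2, -0.6]
finger_gap: 0.999
```

```bash
python3 -c "
from h import *
kv('15')
lid()"
```

```text
16.7 tcp [ 0.456  -0.238   0.2024] sh [ -29.5 -105.5] F [-0.63 -0.21 -0.58] T [-0.08 -0.05 -0.04] gap 0.999
lid [np.int64(272), np.int64(294), np.int64(198), np.int64(220)] 341 (np.float64(283.0), np.float64(209.0)) [37.1 53.6]
```

View pics/k15.png

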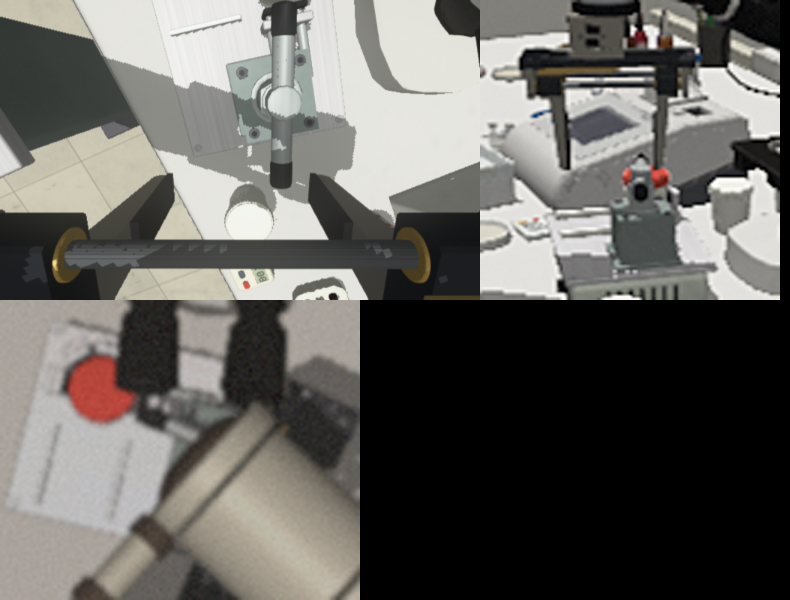

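View pics/wrist_15.png

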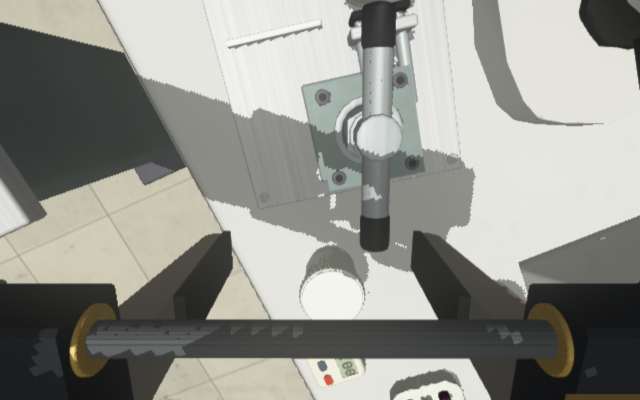

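```bash
python3 -c "
from h import *
o=bot.get_obs();ps=pose('wrist',o);R=Ro.from_rotvec(o['ee_rot']).as_matrix();p=o['eef_pos']
for n,u in dict(end=(374,250),key=(379,135),farend=(377,3)).items():
    X=atz(u,.17 if n!='end' else .162,ps);print(n,np.round(X,4),'tool',np.round(1e3*R.T@(X-p),1))
print(np.degrees(np.arctan2(R[1,2],R[0,2])))"
```

```text
end [ 0.4789 -0.2638  0.162 ] tool [ 40.7 -14.4  31. ]
key [ 0.506  -0.1998  0.17  ] tool [32.7 55.2 29.9]
farend [ 0.5284 -0.1402  0.17  ] tool [ 32.7 118.7  26.4]
-23.81782567952626
```

>>> carry_out:
  motion:
    - [1,24,0,0,0]
    - [1,23,0,0,0]
    - [1,0,0,-3,0]
    - [1,0,0,-3,0]
    - [1,0,0,-1,0]
    - [1,0,1.9,-2.7,0.05]
    - [1,0,1.9,-2.7,0.05]
    - [1,0,1.9,-2.7,0.05]

```text
time_s: 17.9
eef_pos: [0.4463, -0.2275, 0.1567]
ee_rot: [0.444, 1.522, -0.445]
force: [1.5, -1.4, 0.4]
finger_gap: 1.001
```

```bash
python3 -c "
from h import *
kv('16');print(np.round(bot.get_obs()['qpos'],2))"
```

```text
17.9 tcp [ 0.4463 -0.2275  0.1567] sh [-41.3 -97.3] F [ 1.49 -1.4   0.42] T [-0.15 -0.28 -0.  ] gap 1.001
[-0.71  0.03  1.88 -0.    1.23 -0.15]
```

View pics/wrist_16.png

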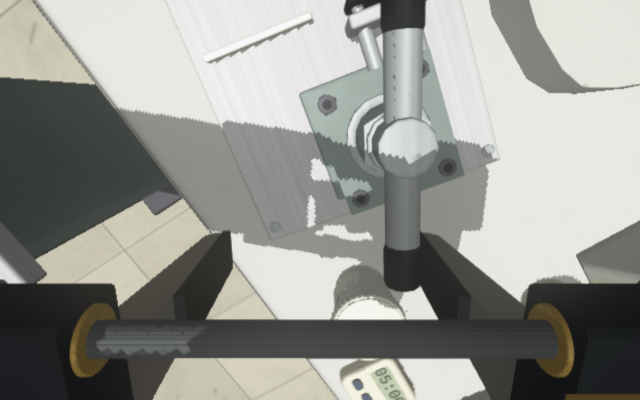

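>>> carry_out:
  motion:
    - [1,0,1.9,-2.7,0.05]
    - [1,0,1.9,-2.7,0.05]
    - [1,0,1.9,-2.7,0.05]
    - [1,0,1.9,-2.7,0.05]
    - [1,0,1.9,-2.7,0.05]
    - [1,0,1.9,-2.7,0.05]

```text
time_s: 18.8
eef_pos: [0.4416, -0.2091, 0.1567]
ee_rot: [0.675, 1.459, -0.677]
force: [2.3, -2.5, 0.0]
finger_gap: 1.002
```

```bash
python3 -c "
from h import *
kv('17')"
```

```text
18.8 tcp [ 0.4416 -0.2091  0.1567] sh [-49.8 -80.3] F [ 2.27 -2.49  0.04] T [-0.43 -0.43  0.02] gap 1.002
```

View pics/k17.png

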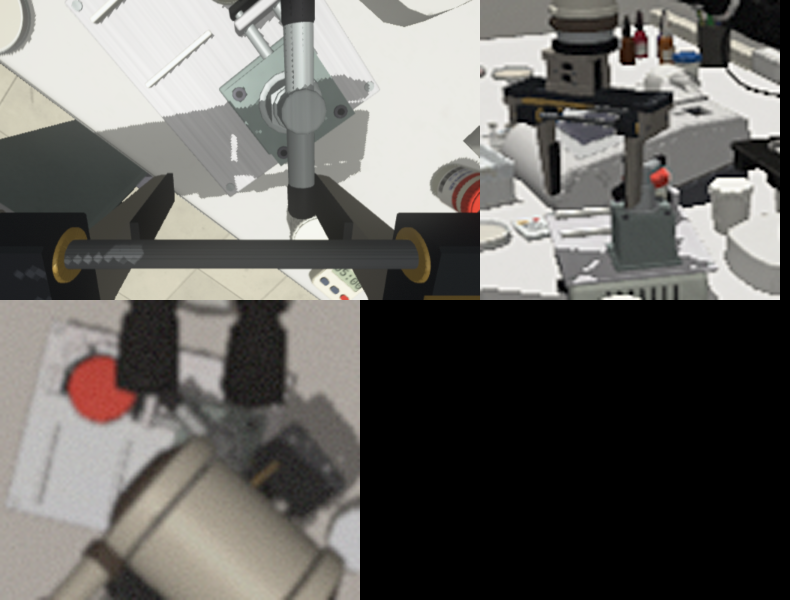

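>>> carry_out:
  motion:
    - [1,0,1.9,-2.7,0.05]
    - [1,0,1.9,-2.7,0.05]
    - [1,0,1.9,-2.7,0.05]
    - [1,0,1.9,-2.7,0.05]
    - [1,0,1.9,-2.7,0.05]
    - [1,0,1.9,-2.7,0.05]
    - [1,0,1.9,-2.7,0.05]
    - [1,0,1.9,-2.7,0.05]

```text
time_s: 19.95
eef_pos: [0.4432, -0.183, 0.1564]
ee_rot: [0.981, 1.336, -0.983]
force: [-0.3, -2.8, 1.7]
finger_gap: 1.002
```

```bash
python3 -c "
from h import *
kv('18');print(np.round(bot.get_obs()['qpos'],2))"
```

```text
19.95 tcp [ 0.4432 -0.183   0.1564] sh [-53.9 -54.5] F [-0.34 -2.83  1.71] T [-0.65 -0.09  0.01] gap 1.002
[-0.64 -0.03  1.94 -0.    1.23  0.62]
```

View pics/k18.png

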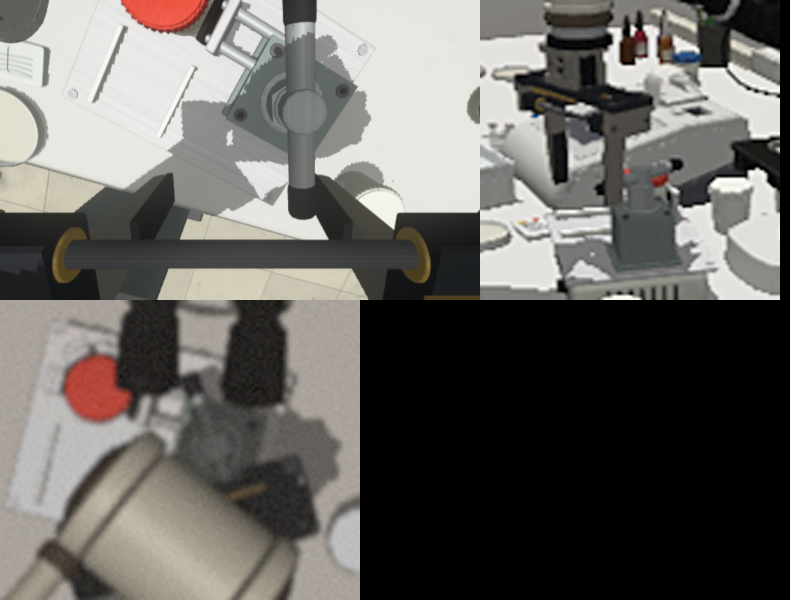

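>>> carry_out:
  motion:
    - [1,0,1.9,-2.7,0.05]
    - [1,0,1.9,-2.7,0.05]
    - [1,0,1.9,-2.7,0.05]
    - [1,0,1.9,-2.7,0.05]
    - [1,0,1.9,-2.7,0.05]
    - [1,0,1.9,-2.7,0.05]

```text
time_s: 20.85
eef_pos: [0.4511, -0.1646, 0.1559]
ee_rot: [1.205, 1.21, -1.206]
force: [0.4, -3.3, 1.3]
finger_gap: 0.997
```

```bash
python3 -c "
from h import *
kv('19')
lid()"
```

```text
20.85 tcp [ 0.4511 -0.1646  0.1559] sh [-50.1 -34.9] F [ 0.43 -3.3   1.28] T [-0.6  -0.01  0.06] gap 0.997
lid [np.int64(271), np.int64(292), np.int64(198), np.int64(219)] 356 (np.float64(281.5), np.float64(208.5)) [37.4 57.7]
```

View pics/k19.png

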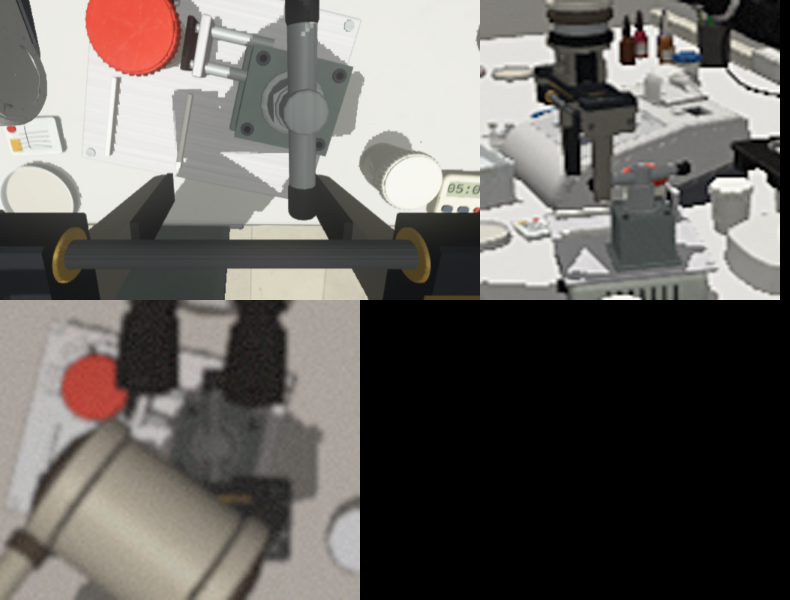

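>>> carry_out:
  motion:
    - [1,0,1.9,-2.7,0.05]
    - [1,0,1.9,-2.7,0.05]
    - [1,0,1.9,-2.7,0.05]
    - [1,0,0,0,0]

```text
time_s: 21.55
eef_pos: [0.4568, -0.1561, 0.1554]
ee_rot: [1.314, 1.139, -1.315]
force: [-0.4, -2.0, 1.5]
finger_gap: 1.0
```

>>> carry_out:
  motion:
    - [1,0,1.9,-2.7,0.05]
    - [1,0,1.9,-2.7,0.05]
    - [1,0,0,0,0]

```text
time_s: 21.92
eef_pos: [0.4614, -0.1515, 0.1554]
ee_rot: [1.386, 1.085, -1.387]
force: [-0.9, -2.7, -0.1]
finger_gap: 0.999
```

>>> carry_out:
  motion:
    - [1,0,1.9,-2.7,0.05]
    - [1,0,1.9,-2.7,0.05]
    - [1,0,0,0,0]

```text
time_s: 22.3
eef_pos: [0.4667, -0.1481, 0.1557]
ee_rot: [1.456, 1.026, -1.458]
force: [-0.8, -5.3, -0.6]
finger_gap: 1.0
```

```bash
python3 -c "
from h import *
kv('20')
lid()"
```

```text
22.3 tcp [ 0.4667 -0.1481  0.1557] sh [-38.4 -15.4] F [-0.84 -5.31 -0.56] T [-0.86  0.11  0.1 ] gap 1.0
lid [np.int64(271), np.int64(292), np.int64(198), np.int64(217)] 266 (np.float64(281.5), np.float64(207.5)) [39.9 58.4]
```

View pics/k20.png

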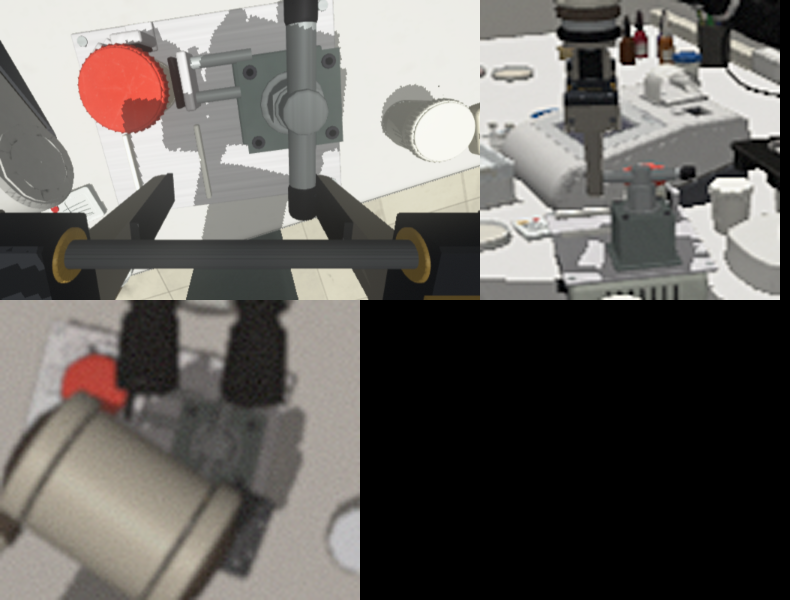

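>>> carry_out:
  motion:
    - [1,0,1.9,-2.7,0.05]
    - [1,0,0,0,0]

```text
time_s: 22.75
eef_pos: [0.4692, -0.1477, 0.1557]
ee_rot: [1.489, 0.993, -1.494]
force: [-1.2, -10.0, -0.1]
finger_gap: 0.999
```

>>> carry_out:
  motion:
    - [1,0,1.9,-2.7,0.05]
    - [1,0,0,0,0]

```text
time_s: 23.0
eef_pos: [0.4715, -0.1474, 0.1557]
ee_rot: [1.521, 0.96, -1.531]
force: [-3.3, -15.7, -1.3]
finger_gap: 1.0
```

```bash
python3 -c "
from h import *
kv('21')"
```

```text
23.0 tcp [ 0.4715 -0.1474  0.1557] sh [-33.8 -13.7] F [ -3.34 -15.71  -1.31] T [-2.58  0.59  0.25] gap 1.0
```

View pics/k21.png

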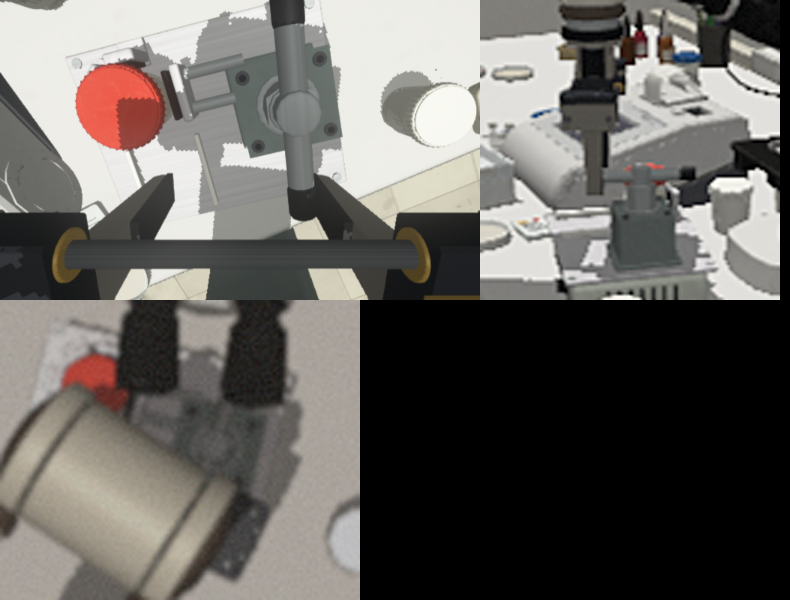

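>>> carry_out:
  motion:
    - [1,0,0,5,0]
    - [1,0,0,4,0]
    - [1,-20,0,0,0]
    - [1,-40,0,0,0]
    - [1,-20,0,0,0]
    - [1,0,-35,0,0]
    - [1,0,-20,0,0]
    - [1,0,0,0,0]

```text
time_s: 24.15
eef_pos: [0.4182, -0.127, 0.2353]
ee_rot: [1.529, 0.967, -1.528]
force: [0.9, 0.5, -0.3]
finger_gap: 0.997
```

```bash
python3 -c "
from h import *
kv('22')
lid()
R=Ro.from_rotvec(bot.get_obs()['ee_rot']).as_matrix();print(R[:,1],R[:,2])"
```

```text
24.15 tcp [ 0.4182 -0.127   0.2353] sh [-90.3  -5.2] F [ 0.9   0.52 -0.25] T [ 0.1  0.  -0. ] gap 0.997
lid [np.int64(271), np.int64(292), np.int64(198), np.int64(219)] 353 (np.float64(281.5), np.float64(208.5)) [37.4 57.7]
[ 9.02644929e-01 -4.30385971e-01 -2.19557285e-04] [-4.30386027e-01 -9.02644822e-01 -4.40318313e-04]
```

View pics/wrist_22.png

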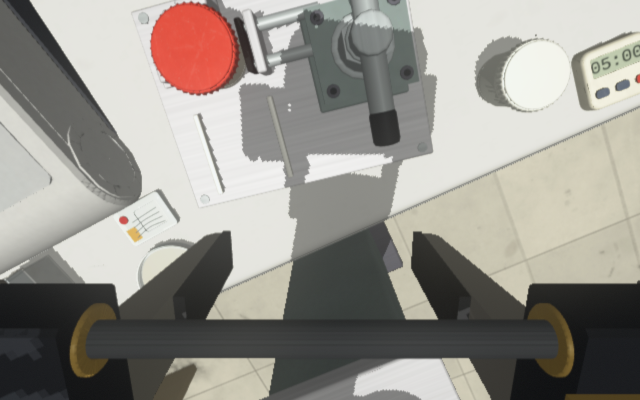

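View pics/k22.png

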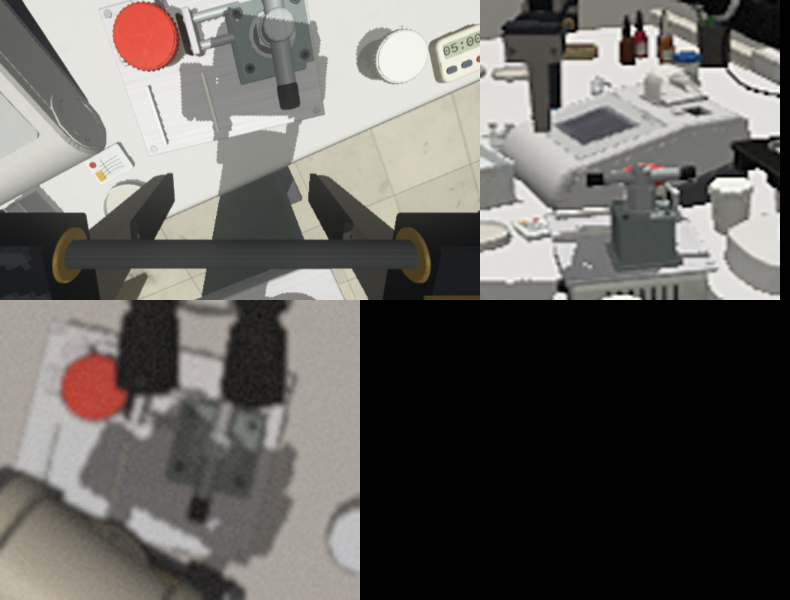

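>>> carry_out:
  motion:
    - [1,0,-15,0,-0.18]
    - [1,0,0,0,-0.18]
    - [1,0,0,0,-0.18]
    - [1,0,0,0,-0.18]
    - [1,0,0,0,-0.18]
    - [1,0,0,0,-0.18]
    - [1,0,0,0,-0.18]
    - [1,0,0,0,-0.18]

```text
time_s: 25.35
eef_pos: [0.4057, -0.1218, 0.2355]
ee_rot: [0.447, 1.525, -0.446]
force: [0.3, 0.0, 0.4]
finger_gap: 1.0
```

>>> carry_out:
  motion:
    - [1,0,0,0,-0.18]
    - [1,0,0,0,-0.18]
    - [1,0,0,0,0]
    - [1,0,0,0,0]

```text
time_s: 25.85
eef_pos: [0.4055, -0.1217, 0.2355]
ee_rot: [0.172, 1.564, -0.172]
force: [0.4, 0.8, -0.5]
finger_gap: 1.002
```

```bash
python3 -c "
from h import *
kv('23')
im=cv2.imread('pics/wrist_23.png');cv2.imwrite('pics/w23.png',cv2.resize(im[0:290,300:640],None,fx=2,fy=2,interpolation=cv2.INTER_CUBIC))
im=cv2.imread('pics/side_23.png');cv2.imwrite('pics/s23.png',cv2.resize(im[150:250,240:330],None,fx=6,fy=6,interpolation=cv2.INTER_CUBIC))"
```

```text
25.85 tcp [ 0.4055 -0.1217  0.2355] sh [-103.8   -2.7] F [ 0.36  0.84 -0.53] T [-0.03 -0.05 -0.  ] gap 1.002
```

View pics/w23.png

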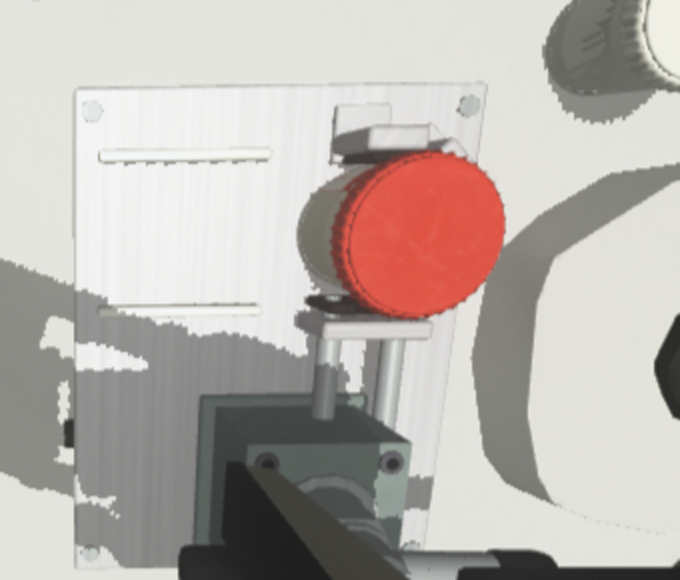

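View pics/s23.png

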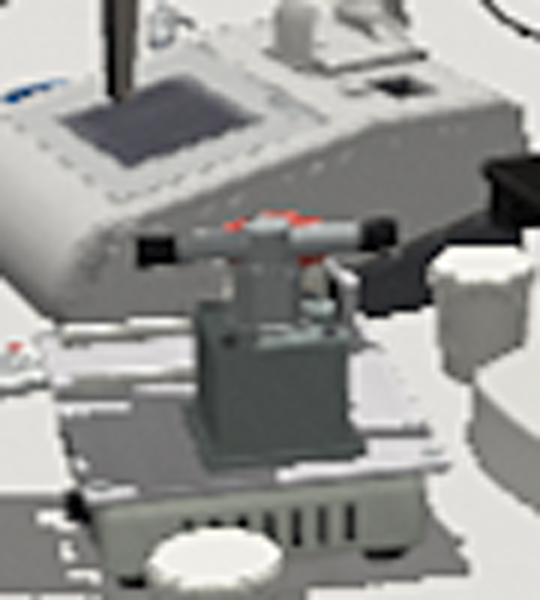

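```bash
cat > g.py <<'E'
from h import *
from scipy.optimize import least_squares
p=eyes.camera_params('wrist')
def mk(pos,rv): 
    return pose('wrist',dict(eef_pos=np.array(pos),ee_rot=np.array(rv)))
S=dict(w9=(mk([.3958,-.1313,.227],[.1705,1.563,-.1705]),[((92,56),(-90,116,60)),((519,49),(90,116,60)),((117,133),(-80,84.5,69)),((296,131),(-5,84.5,69)),((115,283),(-80,21.5,69)),((283,282),(-5,21.5,69))],[(541,220),(461,220),(462,136),(462,308)]),
 w23=(mk([.4055,-.1217,.2355],[.172,1.564,-.172]),[((76,89),(-90,116,60)),((487,84),(90,116,60)),((99,162),(-80,84.5,69)),((271,161),(-5,84.5,69)),((98,306),(-80,21.5,69)),((260,306),(-5,21.5,69))],[(505,235),(427,235),(428,152),(428,319)]))
for k,(ps,pts,q) in S.items():
    P=[((300+a/2,b/2),X) for (a,b),X in pts]
    def w(q,X):
        c,s=np.cos(q[2]),np.sin(q[2]);return np.array([q[0]+(c*X[0]-s*X[1])/1e3,q[1]+(s*X[0]+c*X[1])/1e3,X[2]/1e3])
    f=lambda q:np.concatenate([proj(w(q,X),ps)-u for u,X in P])
    r=least_squares(f,SQ);import h;h.SQ=r.x
    print(k,r.x,np.abs(r.fun).max())
    for u in q: print(u,h.sh(atz((300+u[0]/2,u[1]/2),.129,ps)))
    if k=='w23':
        for u,z in [((505,235),.129),((343,160),.062),((431,150),.1),((350,303),.1)]: print(u,h.sh(atz((300+u[0]/2,u[1]/2),z,ps)))
E
python3 g.py
```

```text
w9 [ 0.50804102 -0.13842157 -0.20496462] 0.939471494295276
(541, 220) [63.4 48.6]
(461, 220) [35.3 48.9]
(462, 136) [31.8 76.8]
(462, 308) [40.  17.9]
w23 [ 0.50817255 -0.13899311 -0.2116154 ] 1.0059331443443398
(505, 235) [63.7 55.2]
(427, 235) [35.4 55.4]
(428, 152) [32.  84.1]
(428, 319) [39.8 24.6]
(505, 235) [63.7 55.2]
(343, 160) [28.9 85. ]
(431, 150) [47.8 86.5]
(350, 303) [22.3 26.8]
```

>>> carry_out:
  motion:
    - [1,0,28,0,0]
    - [1,0,29,0,0]
    - [1,35,0,0,0]
    - [1,45,0,0,0]
    - [1,45,0,0,0]
    - [1,18,0,10,0]
    - [1,0,0,10,0]
    - [1,0,0,8,0]

```text
time_s: 27.0
eef_pos: [0.4463, -0.0725, 0.0938]
ee_rot: [0.169, 1.562, -0.17]
force: [-0.3, -0.4, 0.2]
finger_gap: 0.999
```

>>> carry_out:
  motion:
    - [1,0,0,6,0]
    - [1,0,0,3,0]
    - [1,0,0,2,0]
    - [1,0,0,0,0]

```text
time_s: 27.5
eef_pos: [0.4556, -0.0743, 0.0927]
ee_rot: [0.17, 1.564, -0.17]
force: [-0.0, -0.4, 1.6]
finger_gap: 1.003
```

```bash
python3 -c "
from h import *
pair('24')
lid()"
```

```text
27.5 tcp [ 0.4556 -0.0743  0.0927] sh [-65.1  54.4] F [-0.01 -0.45  1.61] T [-0.02 -0.05 -0.04] gap 1.003
lid [np.int64(271), np.int64(291), np.int64(198), np.int64(213)] 194 (np.float64(281.0), np.float64(205.5)) [44.7 61. ]
```

View pics/m24.png

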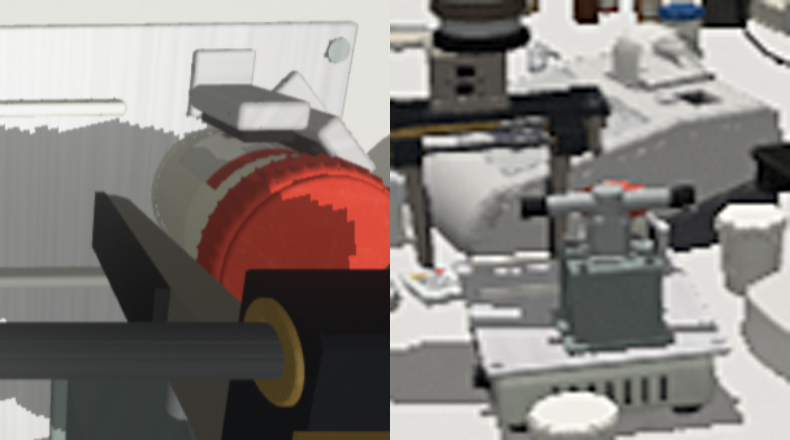

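>>> carry_out:
  motion:
    - [1,0,0,2,0]
    - [1,0,0,2,0]
    - [1,0,0,1,0]
    - [1,0,0,0,0]

```text
time_s: 28.15
eef_pos: [0.4605, -0.0754, 0.0926]
ee_rot: [0.17, 1.564, -0.17]
force: [0.9, -0.4, 0.7]
finger_gap: 1.0
```

>>> carry_out:
  motion:
    - [1,0,0,1,0]
    - [1,0,0,0,0]

```text
time_s: 28.4
eef_pos: [0.4615, -0.0756, 0.0926]
ee_rot: [0.17, 1.564, -0.17]
force: [-0.3, 0.0, -0.8]
finger_gap: 0.999
```

```bash
python3 -c "
from h import *
pair('25')"
```

```text
28.4 tcp [ 0.4615 -0.0756  0.0926] sh [-59.   54.4] F [-0.27  0.02 -0.76] T [-0.02 -0.06  0.02] gap 0.999
```

View pics/m25.png

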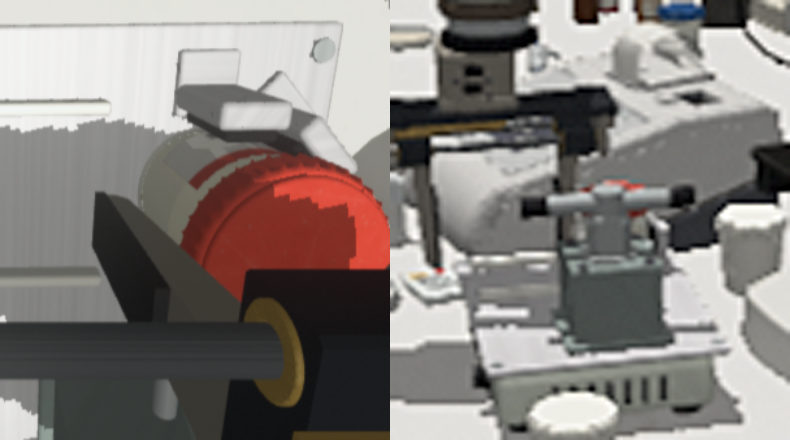

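>>> carry_out:
  motion:
    - [1,0,0,1,0]
    - [1,0,0,0,0]

```text
time_s: 28.75
eef_pos: [0.4624, -0.0758, 0.0926]
ee_rot: [0.17, 1.564, -0.17]
force: [-0.4, -0.2, -0.1]
finger_gap: 1.002
```

>>> carry_out:
  motion:
    - [1,0,0,1,0]
    - [1,0,0,0,0]

```text
time_s: 29.0
eef_pos: [0.4629, -0.0758, 0.0924]
ee_rot: [0.17, 1.565, -0.169]
force: [-3.0, 0.9, 1.8]
finger_gap: 0.999
```

>>> carry_out:
  motion:
    - [1,0,0,-2,0]
    - [1,0,0,-6,0]
    - [1,0,0,-25,0]
    - [1,-30,0,-20,0]
    - [1,-45,0,0,0]
    - [1,-45,-20,0,0]
    - [1,-15,-40,0,0]
    - [1,0,0,0,0]

```text
time_s: 30.0
eef_pos: [0.3992, -0.1253, 0.2293]
ee_rot: [0.17, 1.56, -0.174]
force: [0.6, 0.5, -0.4]
finger_gap: 1.002
```

```bash
python3 -c "
from h import *
look('x',('wrist',))
kv('26')
lid()"
```

```text
30.0 tcp [ 0.3992 -0.1253  0.2293] sh [-109.2   -7.6] F [ 0.62  0.54 -0.43] T [ 0.03 -0.1  -0.06] gap 1.002
30.05 tcp [ 0.3988 -0.1238  0.228 ] sh [-109.9   -6.3] F [-0.33  0.62 -0.23] T [-0.05 -0.05  0.05] gap 0.999
lid [np.int64(271), np.int64(292), np.int64(198), np.int64(219)] 354 (np.float64(281.5), np.float64(208.5)) [37.4 57.7]
```

View pics/k26.png

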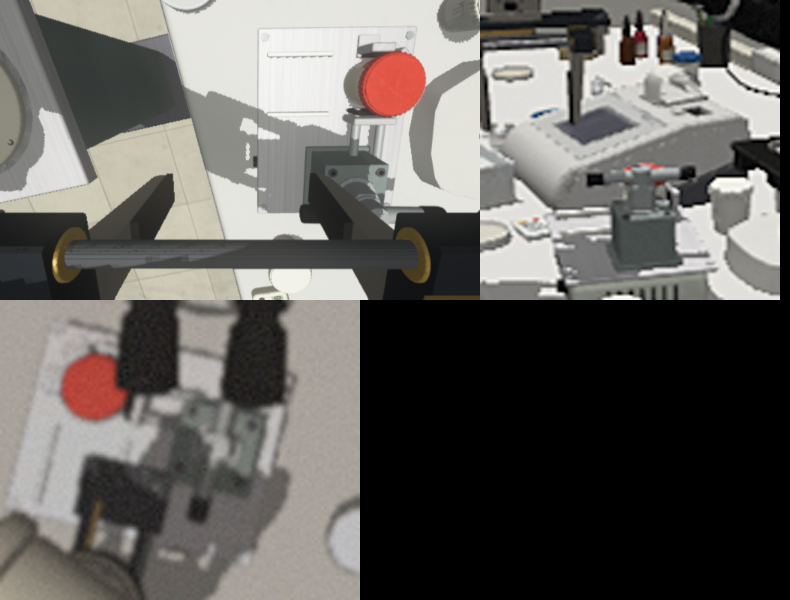

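The cup is upright and clamped in the nest, the key is seated, and the robot is clear of everything, so I am handing in.

```bash
python3 -c "
from bench import bot
print(bot.hand_in())"
```

```text
the job is handed in; nothing more can be done
None
```

The job is done and was handed in at about 30 s; the hand-in gave no verdict.

- **Cup:** I slid it back with the front finger until it met the rear pad, where the force rose to about 8 N. It stayed upright throughout. It came to rest about 5 mm short of the left pad, and the jaw then moved it across.
- **Key:** I turned it clockwise by pushing the T-bar's ends from the front, because the microscope eyepieces left no room above it. It dropped after about 46° of turn, and the bar was visibly lower in the side view. I then turned it about 90° further, until the force climbed from about 5 N to 16 N without the bar following, which I took as the stop.
- **Last checks:** The final pictures show the key seated, the jaw on the cup, the cup upright and the gripper clear. A gentle second push of about 3 N on the clamped cup met resistance within 0.5 mm of where it first stopped, so it is still home at the rear.
- **What I could not fully confirm:** The top and wrist cameras differ by about 3 mm on where the cup sits sideways. The rear pad is hidden under the lid, so contact there rests on the force readings alone.

I did not touch the other things on the bench.

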